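# Fasten the draw latch of a standing equipment case

## Robot

A 6-joint arm with a two-finger parallel gripper is mounted at the origin on a cart in front of the work surface, level with it; the furniture and walls round the work are solid. World frame = base frame: x ahead of the robot, y to its left, z up, the work surface at z = 0. Lengths are in mm, angles in degrees, forces in N, time in s.
With the tool pointing down it reaches from about 300 to 850 mm from the base axis. Payload 4.2 kg.
Tool frame: the origin (TCP) lies midway between the tips of the shut fingers; the grasp point (between the pads) lies 19 mm behind it; x points along the fingers, z is the direction in which the jaws open and shut, and the axes are right-handed (so a half turn about x gives the same grasp; the last joint's range is limited). The gripper opens to 91 mm and grips with 3 to 60 N. Pads are 32 mm wide; open, the fingers measure 118 mm over their backs; the gripper's body (76 mm by 178 mm) begins 60 mm behind the grasp point.
Start: joints at [64.229, 18.312, 89.639, -0, 72.044, -1.146], TCP at [239.6, 522.719, 213.976] pointing down, gripper open.
Joint ranges: [-177.97, 177.97], [-48.28, 115.42], [12.27, 149.76], [-77.06, 257.06], [2.81, 150.46], [-146.56, 146.56]. Speed limits (degrees/s): [147.25, 147.25, 180, 180, 180, 180].

## Interface

Orientations are given as [roll, pitch, yaw] about the fixed x, y, z axes, in that order (R = Rz(yaw) Ry(pitch) Rx(roll)).
In Python, from workcell import env gives the robot as it stands.
- The arm moves only by the tool send_rows, never from a script. Its argument "commands" is a list that holds one entry, the list of rows, each a list of 6 numbers: the shift along the tool's x, y, z normalised to -1 to 1, where 1 is 0.1 m, then the turn, a rotation vector about the tool's x, y, z normalised to -1 to 1, where 1 is 2 pi rad. In form: [[[x, y, z, wx, wy, wz], ...]]. A call has 1 to 20 rows; each row is the pose to reach, as a shift and turn from the pose commanded when the call began, along the tool's axes at that moment, turning the shorter way round; what a row does not reach only later rows make up. A row lasts 1/8 s, in which the tool goes at most 62.5 mm and 10.7 degrees, less where a joint would pass 70% of its speed; a pose out of reach is approached as far as the arm can. A call with a number of a shift or a turn outside -1 to 1 is refused whole. A call with a gripper value outside its range is refused whole. "jaw" is the closure, from -1 (fully open) to 1 (shut), so that 0 is half open, set as the call begins (left out, the last holds). The fingers move at their own pace and stop on an object; "force" is the grip in N (left out, the last holds). Time passes only in rows, so rows that repeat a pose let the fingers close. It gives the time, the measured TCP pose, the force and the opening at its end, in the units of the state.
- env.state(): the state, without advancing time (a new reading comes with each control period).
- env.grab_frame(name): name is "scene" or "top" or "wrist"; returns (picture, depth): 400x640x3 uint8, red, green, blue; 400x640 float32, mm along the optical axis (not along the pixel's ray), 0 where there is no reading.
- env.get_calibration(name): a dict with "mtx" (3x3 intrinsics, pixels), "camera_from_world" (4x4, takes a point from world to camera coordinates). Camera axes: x right, y up, looking along -z (the intrinsics and any distortion apply to the point x, -y, -z); pixel columns grow to the right and rows downward; lengths in mm; the calibration is good to about 2 mm. The wrist camera is an equidistant fisheye: a pixel r from the principal point sees the ray r / f radians off the axis. A picture is of the moment at which its call begins: read the wrist's pose just before it. get_calibration takes no time and is no camera call; for the wrist camera it gives the pose at the moment of the call.
- env.job_done(): hands the job in, once; it reports no verdict.
The state is a dict: "time_s": time; "qpos": joint angles; "qvel": joint speeds; "effort": joint torques, N m; "ee_pos": TCP position; "ee_rot": TCP orientation; "force": force on the tool from outside, world axes, zero at the start; "torque": the same for the moment, N m; "gripper_width": finger opening in mm.
Only numpy, scipy, OpenCV 4.12 (cv2) and the standard library are available. Lean on these libraries where they do the work, as an engineer would, in place of code of your own. Each camera call takes 0.05 s, during which the arm holds its last target.

## Task

Close the draw latch on top of the grey case: hook its loop over the brass keeper, give the loop a light tug back to feel that it has caught before you let go of it, then press the red lever down flat until it snaps over centre and holds the lid half drawn in. Work gently, never hauling on the loop or leaning hard on the lever, and leave the small things round the case where they are.

Things in the scene. Friction and masses are not known exactly. Their poses are not given: they have to be found in the camera images.
- case: Grey two-shell case standing on the desk, fixed, 212 (x) x 210 (y) x 85 mm high. Origin under it on the desk; +x points from lever to keeper, z up. Base shell x -100 to 16 mm, with a bar handle 35 mm out from its -x face; lid half x 34 to 112 beyond a black foam seal. The draw latch lies along x on the flat top at y = 0; lever axis at x = -5 mm.
- lid (a joint): How far the lid half has been drawn in toward the base (m, along the case's -x): 0 at rest, at most 0.013. The foam pushes back with 10 N plus 5 N per mm. A properly closed latch draws it in by about 2 to 12 mm, depending on where the hook stands.
- keeper: Keeper plate on the lid half's top. Origin on the top face (z 85 mm), axes as the case. Its brass hook, 13 mm wide, 16 high: an 8 mm wall, +x face at x = -3 mm; on it a lip, underside z = 12.5 mm, reaching to x = 1; mouth open to +x. Seated crossbar: x near 0. The hook is screwed tight anywhere in its slot, up to 5 mm along x either way from this; the reading omits that: feel or see it.
- lever_axis (a point): Lever's hinge axis (along the case's y), 16 mm above the case top; axes of the lever: at joint 0 its handle points along -x of the case.
- lever (a joint): Lever angle (rad): 0 = flat, pointing to the case's -x; grows to 2.2 as the tip is raised and swung over toward the keeper. Light friction (0.02 N m) holds it where it is left; it follows the loop when that is moved. With the loop hooked and tight it stands at about 0.7 to 1.6; pressed down it resists (under 10 N at the pad) until about 0.4 to 0.2, then snaps flat by itself.
- lever_pad: Red grip pad of the lever, 56 x 30 x 4 mm, with a rounded bead across its free end; origin at its centre, 52 mm from the lever axis and 6.5 mm above the axis when flat (x along the lever, z out of the upper face).
- lever_press (a point): Point on the upper face of the red pad to press, 68 mm from the lever axis along the handle, 8.5 mm above the axis height when the lever is flat.
- loop: Steel wire loop with red grip tab. Origin on its pin on the lever, 20 mm from the lever axis (19.9 mm along the handle and 1.7 mm below the axis when the lever is flat); x runs along the loop from the pin to the crossbar, y along the pin. The legs are 39 mm apart, 5 mm thick. Turns on the pin with light friction (0.02 N m), staying where it is left.
- loop_bar (a point): Centre of the crossbar at the loop's far end, 80 mm from the pin; the bar is round, 6 mm thick and 39 mm wide along y. This is what goes behind the hook's wall and under its lip.
- loop_tab (a point): Grip point on the red tab that stands up from the loop's end: tab 8 mm thick (x), 18 mm wide (y), pinch it across y. It stands 14 mm beyond the crossbar; this point is 28 mm above the crossbar's line (z of the loop), the tab's top 12 mm higher still.
- glue_stick: Glue stick standing beside the case, 26 mm across, 89 mm high; origin under its foot. Leave alone.
- lip_balm: Lip balm tube standing beside the case, 17 mm across, 68 mm high; origin under its foot. Leave alone.
- eraser: Block eraser 22 x 42 x 13 mm on the desk near the case; origin under it. Leave alone.
- washi_tape: Small roll of blue-grey tape, 37 mm across, 15 mm high, on the desk near the case; origin under it. Leave alone.

How it is judged (in metres and radians):
On the way, in this order (a step that is already met when the one before it is completed fails the run):
1. the crossbar is behind and under the keeper hook and, with the lever still raised and the gripper on the loop, is tugged back against it with at least 3 N (contact force between the fingers and loop above 0.3 N and contact force between loop and keeper above 3 N and value of joint lever above 0.45 rad and z of loop_bar in the frame of keeper below 0.0125 m and x of loop_bar in the frame of keeper above -0.007 m), for 0.1 s.
2. the lever is pressed flat, over centre, with the loop pulling on the keeper (value of joint lever below 0.06 rad and contact force between loop and keeper above 8 N and z of loop_bar in the frame of keeper below 0.0125 m and x of loop_bar in the frame of keeper above -0.007 m), for 0.2 s.
At the end, for the whole second after the job is handed in: The lever lies flat (within 0.06 rad) and at rest, the crossbar is behind and under the keeper hook and pulls on it with more than 8 N, and the lid half is drawn in by more than 1 mm (all of step 2 and value of joint lid above 0.001 m and velocity of joint lever between -0.05 and 0.05 rad/s); the robot touches nothing.
It fails at once if the loop is hauled or pushed against the keeper with more than 18 N while the gripper is on the loop (contact force between the fingers and loop above 0.3 N and contact force between loop and keeper above 18 N).
It fails at once if the lever is pressed with more than 25 N (contact force between any of the fingers, the arm and lever_pad above 25 N).
It fails at once if a bystander (glue stick, lip balm, eraser, tape roll) is pushed more than 30 mm or knocked over (distance of any of glue_stick, lip_balm, eraser, washi_tape from where it was at the start of the episode above 0.03 m or angle between any of glue_stick, lip_balm, eraser, washi_tape's own z axis and vertical above 0.5 rad).
It also fails if it takes over 64 s, if anything falls off the work surface, if the arm or the gripper's body presses on something with over 40 N, if the wrist force passes 120 N, or if a joint passes its speed limit or range.

## Working session

There is one attempt and no reset: what is moved stays moved. The work goes in short steps, Python scripts to look and compute and a tool call to move; the robot and the scene stay as the last step left them, time stands still between calls to the robot, and variables do not carry over. Pictures are saved under pics/ and viewed, and the job is handed in when it is done.

Besides the shell and the picture viewer there is one more tool, called after ">>>" in YAML: its name, and indented under it one key for each argument. send_rows: Moves the arm, as the interface text tells. Its arguments: {"type":"object","properties":{"commands":{"type":"array","items":{"type":"array","items":{"type":"array","items":{"type":"number","minimum":-1,"maximum":1}}}},"jaw":{"type":"number"},"force":{"type":"number"}},"required":["commands"]}

```bash
mkdir -p pics; ls; python3 - <<'E'
from workcell import env
import cv2,numpy as np
print(env.state())
for n in ["scene","top","wrist"]:
    c=env.get_calibration(n); print(n,np.round(c["mtx"],1).tolist(),np.round(c["camera_from_world"],3).tolist(),c.keys())
    p,d=env.grab_frame(n); np.savez(f"pics/{n}0.npz",p=p,d=d,m=c["mtx"],T=c["camera_from_world"])
    cv2.imwrite(f"pics/{n}0.png",p[:,:,::-1])
E
```

```text
pics
{'time_s': 0.0, 'qpos': array([ 6.42285567e+01,  1.83502937e+01,  8.97031659e+01,  1.48051989e-03,
        7.20436637e+01, -1.14518819e+00]), 'qvel': array([ 0.01256506, -0.05694478,  0.04909251, -0.0211125 ,  0.01304025,
       -0.00293584]), 'effort': array([ 7.00469045e-04, -4.12463737e+01, -2.31970149e+01,  7.26806559e-02,
        4.56826645e-02, -1.42259423e-04]), 'ee_pos': array([239.37774649, 522.27613613, 213.15573598]), 'ee_rot': array([ 178.0244687 ,   89.90286647, -116.60224402]), 'force': array([0.44163458, 0.15020745, 1.08941265]), 'torque': array([-0.00017208, -0.06809177, -0.04310463]), 'gripper_width': 91.31495697537707}
scene [[411.2, 0.0, 320.8], [0.0, 411.2, 201.3], [0.0, 0.0, 1.0]] [[0.567, -0.824, -0.0, -322.308], [0.593, 0.408, 0.695, -414.79], [-0.572, -0.394, 0.719, -567.81], [0.0, 0.0, 0.0, 1.0]] dict_keys(['mtx', 'camera_from_world'])
top [[425.7, 0.0, 314.4], [0.0, 425.7, 196.2], [0.0, 0.0, 1.0]] [[0.01, -0.999, -0.033, 25.464], [0.989, 0.005, 0.145, -582.663], [-0.145, -0.034, 0.989, -880.251], [0.0, 0.0, 0.0, 1.0]] dict_keys(['mtx', 'camera_from_world'])
wrist [[309.7, 0.0, 320.7], [0.0, 309.7, 200.2], [0.0, 0.0, 1.0]] [[0.417, 0.909, -0.001, -575.225], [-0.869, 0.399, -0.294, 32.842], [-0.267, 0.124, 0.956, -392.109], [0.0, 0.0, 0.0, 1.0]] dict_keys(['mtx', 'camera_from_world'])
```

View pics/scene0.png

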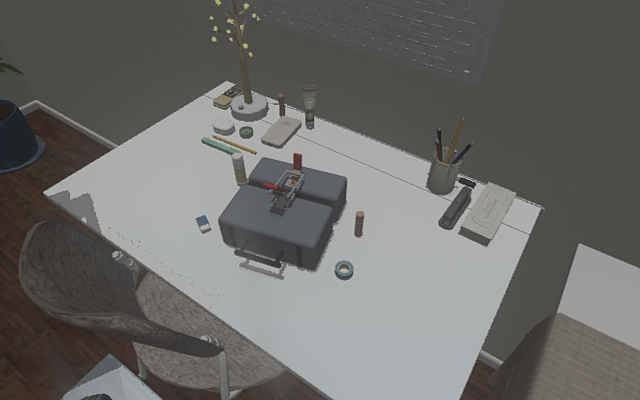

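View pics/top0.png

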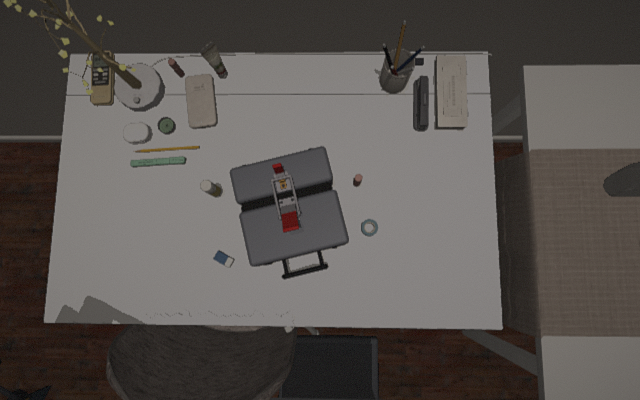

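View pics/wrist0.png

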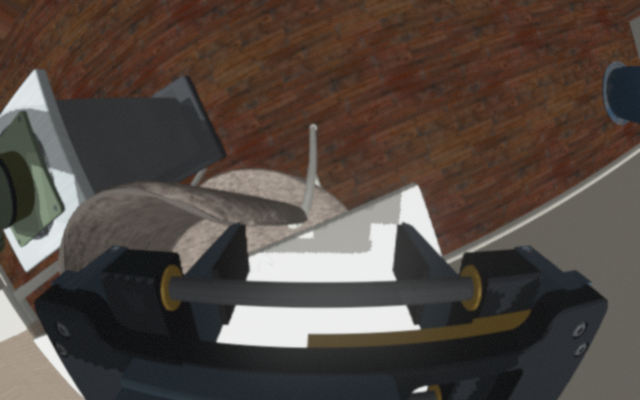

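```bash
cat > h.py <<'E'
import numpy as np,cv2
def load(n): 
    z=np.load(f"pics/{n}.npz"); return z["p"],z["d"],z["m"],z["T"]
def pts(n):
    p,d,m,T=load(n); v,u=np.mgrid[:400,:640]
    X=np.stack([(u-m[0,2])/m[0,0]*d,-(v-m[1,2])/m[1,1]*d,-d],-1)
    R=T[:3,:3];t=T[:3,3]
    return p,d,(X-t)@R   # world
def proj(n,P):
    p,d,m,T=load(n); c=P@T[:3,:3].T+T[:3,3]
    return np.stack([m[0,0]*c[...,0]/-c[...,2]+m[0,2], m[1,1]*-c[...,1]/-c[...,2]+m[1,2]],-1)
E
python3 - <<'E'
from h import *
for n,(a,b,c,e) in {"top0":(140,280,220,360),"scene0":(140,280,210,370)}.items():
    p=cv2.imread(f"pics/{n}.png")[a:b,c:e]; cv2.imwrite(f"pics/{n}c.png",cv2.resize(p,None,fx=4.2 if n=="scene0" else 4.2,fy=4.2,interpolation=cv2.INTER_CUBIC))
p,d,W=pts("top0")
z=W[...,2]; valid=d>0
m=(valid&(abs(z-85)<6)&(np.arange(640)[None]>200)&(np.arange(640)[None]<380)).astype(np.uint8)
n,l,s,c=cv2.connectedComponentsWithStats(m)
for i in range(1,n):
    if s[i,4]>300:
        Q=W[l==i]; r=cv2.minAreaRect(Q[:,:2].astype(np.float32)); print(s[i],r,np.median(Q[:,2]))
print(np.median(z[valid&(np.abs(W[...,0]-350)<50)]))
E
```

```text
[201  31 179   6 510] ((937.4492797851562, 87.07466125488281), (393.08599853515625, 6.022058010101318), 89.80219268798828) 85.27745513812239
[ 230  147  103   57 3021] ((622.2691650390625, 99.89514923095703), (81.46072387695312, 209.30859375), 12.94514274597168) 85.0798116142956
[ 239  186  110   81 5173] ((518.2615356445312, 72.91619110107422), (129.43984985351562, 209.31724548339844), 13.988990783691406) 85.05664992363099
-0.6761850852918886
```

View pics/top0c.png

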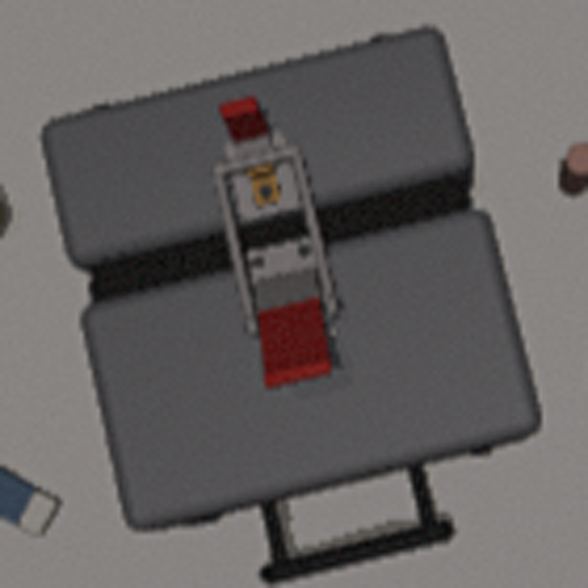

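View pics/scene0c.png

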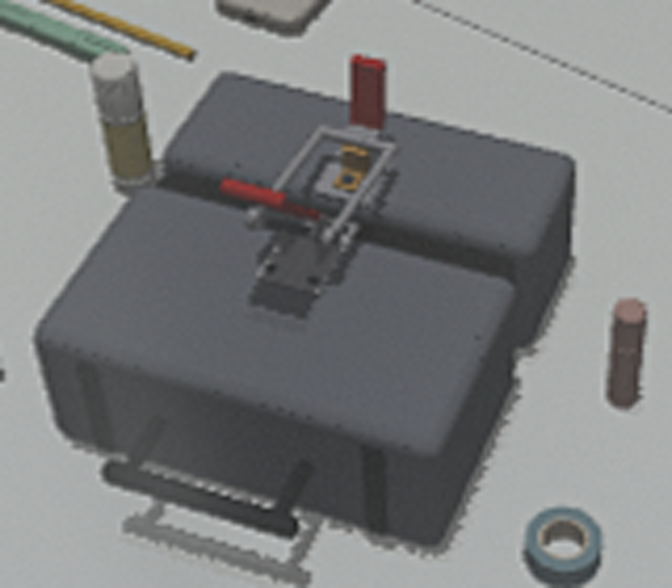

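```bash
python3 - <<'E'
from h import *
p,d,W=pts("top0")
z=W[...,2]; U=np.arange(640)[None]
# y-side edges: per class
m=((d>0)&(abs(z-85)<3)&(U>200)&(U<380)&(np.arange(400)[:,None]>140)).astype(np.uint8)
n,l,s,c=cv2.connectedComponentsWithStats(m)
Q=[W[l==i][:,:2] for i in range(1,n) if s[i,4]>1000]
best=[]
for a in np.arange(10,18,.1):
    t=np.radians(a); y=[q@[-np.sin(t),np.cos(t)] for q in Q]; ya=np.concatenate(y)
    best.append((np.percentile(ya,99.5)-np.percentile(ya,.5),a))
w,a=min(best); print(w,a)
for a in (a-1,a,a+1):
  t=np.radians(a)
  for q in Q:
    y=q@[-np.sin(t),np.cos(t)];x=q@[np.cos(t),np.sin(t)]
    print(a,len(q),np.percentile(y,[.5,99.5]),np.percentile(x,[.5,99.5]))
for nm in ("top0","scene0"):
  p,d,W=pts(nm); h=cv2.cvtColor(p,cv2.COLOR_RGB2HSV)
  r=((p[...,0]>1.8*p[...,1])&(p[...,0]>70)&(d>0)).astype(np.uint8)
  n,l,s,c=cv2.connectedComponentsWithStats(r)
  for i in range(1,n):
    if s[i,4]>8 and s[i,1]>140 and 200<s[i,0]<380:
      q=W[l==i]; print(nm,s[i],np.round(np.median(q,0)),np.round(np.percentile(q,[3,97],axis=0)).tolist())
E
```

```text
203.63599062578487 14.399999999999984
13.399999999999984 2752 [-149.1006126    54.66441821] [591.53095463 666.24640654]
13.399999999999984 4578 [-151.13992149   52.48602641] [458.78507548 570.26697143]
14.399999999999984 2752 [-160.01580578   43.74129371] [591.35811283 664.80191326]
14.399999999999984 4578 [-160.00446902   43.57224516] [457.78470399 569.08552992]
15.399999999999984 2752 [-170.92968716   32.68878078] [589.69135686 663.98357143]
15.399999999999984 4578 [-169.02453597   34.71301989] [456.1457261  568.25086661]
top0 [272 163   9   5  31] [629. 102. 142.] [[625.0, 94.0, 134.0], [635.0, 110.0, 144.0]]
top0 [282 211  17  21 274] [519.  73. 149.] [[501.0, 58.0, 128.0], [538.0, 88.0, 171.0]]
scene0 [294 153   7   4  15] [630. 103. 141.] [[625.0, 96.0, 139.0], [634.0, 108.0, 143.0]]
scene0 [263 183  15   6  45] [505.  70. 168.] [[500.0, 58.0, 166.0], [510.0, 84.0, 170.0]]
```

```bash
cat >> h.py <<'E'
from scipy.spatial.transform import Rotation as Rn
def toolR(rpy): return Rn.from_euler('xyz',rpy,degrees=True).as_matrix()
O=np.array([552,81.6,0]);A=np.radians(14.4)
RC=np.array([[np.cos(A),-np.sin(A),0],[np.sin(A),np.cos(A),0],[0,0,1]])
def c2w(P): return np.asarray(P)@RC.T+O
def w2c(P): return (np.asarray(P)-O)@RC
E
python3 - <<'E'
from h import *
p,d,m,T=load("wrist0")
R=toolR([178.0245,89.9029,-116.602]); print(np.round(R,3))
C=-T[:3,:3].T@T[:3,3]; print("cam",C, "tool frame",R.T@(C-[239.4,522.3,213.2]))
print("view dir tool",R.T@(-T[2,:3]))
for nm in ("top0","scene0"):
  p,d,W=pts(nm); p=p.astype(int)
  Wc=w2c(W)
  y=((p[...,0]>p[...,2]*1.5)&(p[...,1]>p[...,2]*1.2)&(d>0)&(abs(Wc[...,1])<15)&(Wc[...,0]>30)&(Wc[...,0]<112)&(Wc[...,2]>80))
  for v,u in np.argwhere(y): print(nm,u,v,np.round(Wc[v,u]),p[v,u])
E
```

```text
[[-0.001 -0.909  0.417]
 [-0.002  0.417  0.909]
 [-1.     0.    -0.002]]
cam [163.97277235 558.2823079  383.59529792] tool frame [-170.3923376    83.57045754    0.99026258]
view dir tool [ 9.55680692e-01 -2.94405184e-01  4.37376517e-05]
top0 275 165 [ 80.   2. 144.] [114  23  19]
top0 281 169 [ 74.  -6. 125.] [56 18 14]
top0 276 170 [ 74.   4. 128.] [57 19 14]
top0 277 170 [ 74.   2. 126.] [55 14 11]
top0 282 170 [ 73.  -7. 119.] [52 11  7]
top0 279 171 [ 73.  -1. 118.] [53 10  8]
top0 281 171 [ 73.  -4. 112.] [54 15  8]
top0 282 179 [ 58.  -2. 106.] [91 72 50]
top0 283 179 [ 58.  -4. 101.] [88 68 43]
top0 284 179 [ 58.  -6. 101.] [87 65 38]
top0 279 180 [ 58.   5. 102.] [82 64 39]
top0 280 180 [ 58.   3. 101.] [89 65 37]
top0 281 180 [ 57.   1. 102.] [110  83  45]
top0 282 180 [ 56.  -1. 102.] [114  87  47]
top0 283 180 [ 56.  -3. 100.] [111  82  45]
top0 284 180 [ 56.  -5. 101.] [78 60 32]
top0 279 181 [ 56.   5. 100.] [107  84  49]
top0 280 181 [56.  3. 98.] [88 67 35]
top0 281 181 [ 55.   1. 103.] [64 48 24]
top0 282 181 [56. -1. 96.] [59 45 26]
top0 283 181 [55. -3. 96.] [64 50 
[... 1702 characters left out ...]
4. 97.] [102  85  62]
scene0 292 180 [58.  6. 86.] [119 100  69]
scene0 293 180 [60.  5. 85.] [103  86  63]
scene0 294 180 [56.  1. 90.] [89 76 58]
scene0 294 181 [55.  0. 88.] [133 111  77]
scene0 295 181 [56. -2. 87.] [131 107  72]
scene0 296 181 [57. -4. 88.] [99 82 55]
scene0 290 182 [51.  8. 86.] [139 117  91]
scene0 295 182 [53. -3. 88.] [130 106  70]
scene0 290 183 [48.  7. 86.] [132 106  68]
scene0 291 183 [46.  4. 88.] [98 83 59]
scene0 294 183 [50. -2. 87.] [127 104  72]
scene0 295 183 [51. -4. 87.] [111  91  67]
scene0 291 184 [45.  3. 87.] [124 103  73]
scene0 292 184 [44.  0. 89.] [135 109  72]
scene0 293 184 [46. -1. 87.] [138 111  71]
scene0 294 184 [47. -3. 87.] [140 112  72]
```

```bash
cat >> h.py <<'E'
def RT(pitch=0):
    # tool rotation in world; x down, y=-caseX, z=caseY; pitch: tilt about case y (deg), + tips fingers toward... right-handed about +caseY
    B=np.array([[0,-1,0],[0,0,1],[-1,0,0]],float)
    return RC@Rn.from_euler('y',pitch,degrees=True).as_matrix()@B
def move(cur_pos,cur_R,pos,R):
    s=cur_R.T@(np.asarray(pos)-cur_pos)/100
    r=Rn.from_matrix(cur_R.T@R).as_rotvec()/(2*np.pi)
    return np.round(np.r_[s,r],4).tolist()
def st():
    from workcell import env
    s=env.state(); return s,s["ee_pos"],toolR(s["ee_rot"])
E
python3 - <<'E'
from h import *
s,p,R=st(); t=c2w([105,0,230]); print(t,RT(),move(p,R,t,RT()))
E
```

```text
[653.70123192 107.71243815 230.        ] [[ 0.         -0.96858316 -0.24868989]
 [ 0.         -0.24868989  0.96858316]
 [-1.          0.          0.        ]] [-0.1642, -5.4936, -2.0434, -0.1084, -0.0002, -0.0001]
```

>>> send_rows:
  commands:
    - [[-0.03,-1,-0.37,0,0,0],[-0.03,-1,-0.37,0,0,0]]

```text
time_s: 0.4
ee_pos: [315.9, 446.1, 216.6]
ee_rot: [-156.8, 89.9, -91.4]
force: [0.5, 0.1, 0.2]
gripper_width: 91.2
```

>>> send_rows:
  commands:
    - [[-0.03,-1,-0.37,0,0,0],[-0.03,-1,-0.37,0,0,0]]

```text
time_s: 0.65
ee_pos: [391.8, 370.3, 219.8]
ee_rot: [-141.9, 90.0, -76.5]
force: [0.1, 0.1, -0.5]
gripper_width: 91.2
```

>>> send_rows:
  commands:
    - [[-0.03,-1,-0.37,0,0,0],[-0.03,-1,-0.37,0,0,0]]

```text
time_s: 0.9
ee_pos: [467.4, 294.9, 222.8]
ee_rot: [-149.4, 90.0, -84.1]
force: [0.7, 0.4, -0.2]
gripper_width: 91.2
```

>>> send_rows:
  commands:
    - [[-0.03,-1,-0.37,0,0,0],[-0.03,-1,-0.37,0,0,0]]

```text
time_s: 1.15
ee_pos: [542.9, 219.5, 225.7]
ee_rot: [173.3, 90.0, -121.4]
force: [0.1, 0.6, 0.9]
gripper_width: 91.0
```

>>> send_rows:
  commands:
    - [[-0.03,-1,-0.37,-0.027,0,0],[-0.03,-1,-0.37,-0.055,0,0],[-0.03,-1,-0.37,-0.08,0,0],[-0.03,-1,-0.37,-0.1084,0,0]]

```text
time_s: 1.65
ee_pos: [617.3, 145.3, 228.2]
ee_rot: [79.5, 89.9, -175.8]
force: [-1.1, 0.8, 0.5]
gripper_width: 91.4
```

```bash
python3 - <<'E'
from h import *
s,p,R=st(); t=c2w([105,0,230]); print(s["time_s"],p,s["ee_rot"],s["force"],move(p,R,t,RT()))
E
```

```text
1.65 [617.26390292 145.34690611 228.16776505] [  79.5262114    89.92280307 -175.82980411] [-1.07505304  0.79770273  0.46027792] [-0.0188, -0.2574, -0.4562, 0.0007, 0.0, -0.0002]
```

>>> send_rows:
  commands:
    - [[-0.02,-0.257,-0.456,0,0,0],[-0.02,-0.257,-0.456,0,0,0],[-0.02,-0.257,-0.456,0,0,0]]

```text
time_s: 2.02
ee_pos: [652.8, 108.5, 230.3]
ee_rot: [59.8, 89.9, 164.2]
force: [0.1, 0.7, 0.1]
gripper_width: 91.3
```

```bash
cat > look.py <<'E'
import sys
from h import *
from workcell import env
n=sys.argv[1]; cam=sys.argv[2] if len(sys.argv)>2 else "wrist"
c=env.get_calibration(cam); p,d=env.grab_frame(cam)
np.savez(f"pics/{n}.npz",p=p,d=d,m=c["mtx"],T=c["camera_from_world"])
cv2.imwrite(f"pics/{n}.png",p[:,:,::-1])
s,q,R=st(); print(s["time_s"],"case TCP",np.round(w2c(q),1),s["ee_rot"],"Fcase",np.round(s["force"]@RC,1),s["gripper_width"])
E
python3 look.py w1
```

```text
2.075 case TCP [104.3   1.4 230.6] [ 58.25302715  89.92991727 162.66133517] Fcase [ 0.3 -0.2 -0.2] 91.07741462619578
```

View pics/w1.png

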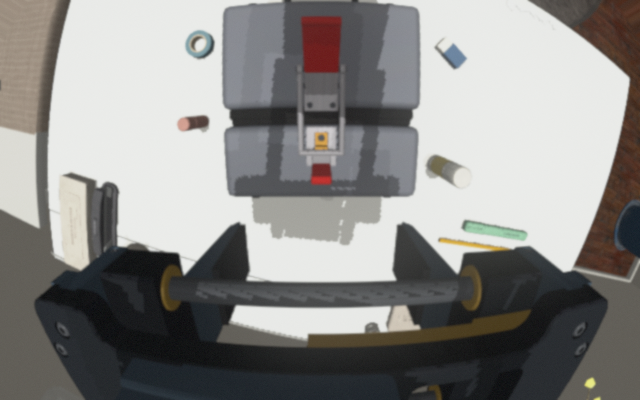

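```bash
cat >> h.py <<'E'
def fish(n):
    p,d,m,T=load(n); v,u=np.mgrid[:400,:640].astype(float)
    return p,d,fishpts(n,u,v,d)
def fishray(n,u,v):
    p,d,m,T=load(n)
    a=(u-m[0,2])/m[0,0]; b=(v-m[1,2])/m[1,1]; r=np.hypot(a,b)+1e-9; k=np.tan(r)/r
    return np.stack([a*k,-b*k,-np.ones_like(a)],-1),T
def fishpts(n,u,v,d):
    X,T=fishray(n,u,v); return (X*d[...,None]-T[:3,3])@T[:3,:3]
def fishz(n,u,v,z):  # ray onto case plane z -> case coords
    X,T=fishray(n,np.float64(u),np.float64(v)); C=-T[:3,:3].T@T[:3,3]; D=X@T[:3,:3]
    return w2c(C+D*((z-C[2])/D[...,2])[...,None])
E
python3 - <<'E'
from h import *
p,d,W=fish("w1"); Wc=w2c(W)
cv2.imwrite("pics/w1c.png",cv2.resize(np.ascontiguousarray(p[0:200,220:420,::-1]),None,fx=3.9,fy=3,interpolation=cv2.INTER_CUBIC)) if 0 else cv2.imwrite("pics/w1c.png",cv2.resize(np.ascontiguousarray(p[60:200,260:390,::-1]),None,fx=4.2,fy=4.2,interpolation=cv2.INTER_CUBIC))
for u in (310,321,330):
  print(u)
  for v in range(85,190,2): print(v,np.round(Wc[v,u]).astype(int).tolist(),p[v,u].tolist(),end=' | ')
E
```

```text
310
85 [0, -8, 112] [93, 92, 92] | 87 [2, -8, 109] [93, 92, 93] | 89 [3, -8, 107] [93, 91, 92] | 91 [5, -8, 105] [93, 91, 93] | 93 [7, -8, 104] [98, 96, 97] | 95 [8, -9, 87] [118, 118, 117] | 97 [10, -9, 86] [124, 122, 124] | 99 [12, -9, 86] [125, 123, 124] | 101 [14, -9, 87] [112, 112, 112] | 103 [16, -9, 87] [73, 73, 76] | 105 [18, -9, 88] [64, 65, 68] | 107 [21, -9, 89] [86, 86, 87] | 109 [23, -9, 87] [113, 111, 112] | 111 [25, -9, 87] [73, 71, 72] | 113 [27, -9, 79] [41, 41, 41] | 115 [29, -9, 78] [41, 40, 40] | 117 [31, -9, 77] [45, 46, 45] | 119 [33, -9, 78] [49, 47, 47] | 121 [35, -9, 78] [48, 47, 47] | 123 [37, -9, 76] [48, 48, 48] | 125 [39, -9, 79] [89, 89, 92] | 127 [41, -9, 85] [167, 164, 166] | 129 [43, -9, 86] [202, 199, 200] | 131 [45, -9, 85] [204, 201, 202] | 133 [47, -9, 85] [202, 198, 201] | 135 [49, -9, 85] [203, 200, 202] | 137 [51, -9, 85] [202, 198, 200] | 139 [53, -9, 85] [201, 198, 199] | 141 [55, -9, 86] [200, 196, 198] | 143 [57, -9, 87] [201, 198, 199] | 145 [59, -9, 86] [198, 195, 197] | 147 [61, -9, 85] [185, 182, 184] | 149 [64, -9, 85] [141, 139, 140] 
[... 3538 characters left out ...]
 134] | 151 [63, 11, 106] [154, 152, 153] | 153 [65, 11, 106] [166, 164, 164] | 155 [67, 11, 106] [149, 149, 149] | 157 [69, 11, 105] [160, 157, 158] | 159 [71, 11, 105] [158, 157, 158] | 161 [73, 11, 105] [153, 151, 152] | 163 [75, 11, 104] [150, 142, 143] | 165 [76, 11, 110] [127, 108, 110] | 167 [77, 10, 115] [112, 86, 89] | 169 [77, 10, 122] [108, 80, 81] | 171 [78, 10, 127] [108, 70, 72] | 173 [78, 10, 134] [104, 61, 62] | 175 [79, 10, 140] [113, 60, 61] | 177 [80, 10, 142] [148, 60, 59] | 179 [82, 10, 141] [162, 56, 55] | 181 [84, 10, 141] [159, 52, 51] | 183 [86, 10, 141] [135, 63, 62] | 185 [102, 11, 85] [93, 81, 85] | 187 [104, 11, 84] [90, 91, 95] | 189 [106, 11, 86] [85, 86, 88] |
```

View pics/w1c.png

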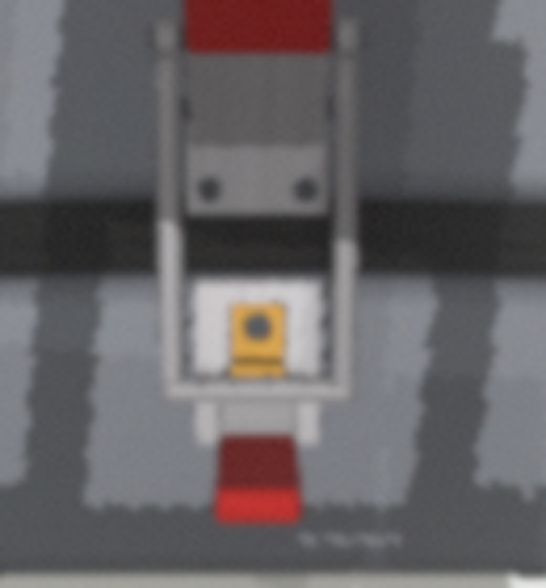

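```bash
cat >> h.py <<'E'
def tcp_for_bar(bx,bz,phi,h=12,y=1.5):
    "TCP case pos for bar at (bx,bz), loop pitched down phi deg; TCP h above bar line, 14 beyond"
    f=np.radians(phi); X=np.array([np.cos(f),0,-np.sin(f)]);Z=np.array([np.sin(f),0,np.cos(f)])
    return np.array([bx,y,bz])+14*X+h*Z
S=2.0
def phi_for(bx,bz):
    from scipy.optimize import brentq
    def pin(t): return np.array([-5+S-19.9*np.cos(t)-1.7*np.sin(t),101+19.9*np.sin(t)-1.7*np.cos(t)])
    f=lambda t: np.hypot(*(np.array([bx,bz])-pin(t)))-80
    t=brentq(f,0.2,2.15); p=pin(t); return np.degrees(np.arcsin((p[1]-bz)/80)),t
E
python3 - <<'E'
from h import *
for b in [(63.7,104.3),(64,112),(70,112),(76,110),(76,100),(76,94),(72,93),(69.5,93),(67.5,93)]:
    print(b,phi_for(*b))
s,p,R=st()
for h in (60,12):
    t=c2w(tcp_for_bar(63.7,104.3,8,h=h)); print(h,w2c(t),move(p,R,t,RT(8)))
E
```

```text
(63.7, 104.3) (np.float64(8.924778506670052), 0.9905566156461149)
(64, 112) (np.float64(3.051720381006441), 0.9547114750598412)
(70, 112) (np.float64(5.627916369468713), 1.3184683815828744)
(76, 110) (np.float64(7.882231111115176), 1.643791269599266)
(76, 100) (np.float64(15.139287057826502), 1.7450815342217716)
(76, 94) (np.float64(19.45923209425763), 1.835712941615363)
(72, 93) (np.float64(20.466229484487492), 1.6585062215467117)
(69.5, 93) (np.float64(20.345361093931423), 1.5300549860073944)
(67.5, 93) (np.float64(20.046715592566656), 1.4208814865369899)
60 [ 85.91413902   1.5        161.76766071] [0.6883, 0.1828, 0.0008, 0.0, 0.0001, 0.0221]
12 [ 79.23383017   1.5        114.23479341] [1.1637, 0.2491, 0.0005, 0.0, 0.0001, 0.0221]
```

>>> send_rows:
  commands:
    - [[0.35,0.18,0,0,0,0.022],[0.688,0.183,0,0,0,0.022],[0.688,0.183,0,0,0,0.022]]

```text
time_s: 2.45
ee_pos: [633.3, 104.5, 159.5]
ee_rot: [89.6, 81.7, -165.9]
force: [0.6, -0.1, -0.1]
gripper_width: 91.1
```

```bash
python3 look.py w2; python3 - <<'E'
from h import *
s,p,R=st()
t=c2w(tcp_for_bar(63.7,104.3,8,h=12)); print(move(p,R,t,RT(8)))
E
```

```text
2.5 case TCP [ 85.7   1.7 161.8] [  89.81331895   81.96116716 -165.73199799] Fcase [0.8 0.3 0.1] 91.0450100607707
[0.4801, -0.0021, -0.002, 0.0002, 0.0001, -0.0001]
```

View pics/w2.png

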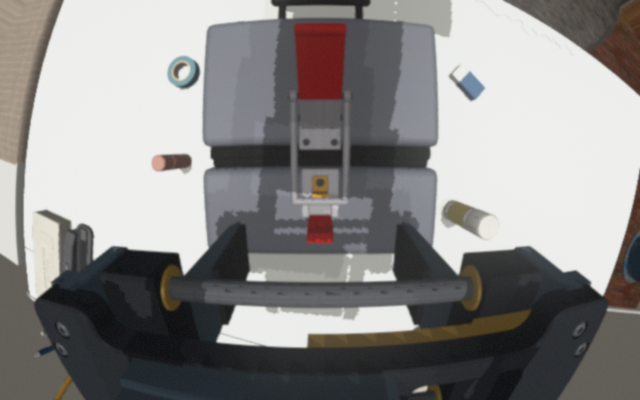

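```bash
python3 - <<'E'
from h import *
p,d,W=fish("w2"); Wc=w2c(W)
for u in (314,320,326):
  for v in list(range(176,246,2)): print(v,np.round(Wc[v,u]).astype(int).tolist(),p[v,u].tolist(),end=' | ')
  print()
E
```

```text
176 [46, -3, 86] [131, 108, 76] | 178 [48, -3, 88] [144, 111, 59] | 180 [50, -3, 87] [141, 109, 58] | 182 [51, -3, 88] [137, 107, 58] | 184 [53, -3, 88] [140, 108, 60] | 186 [54, -3, 87] [141, 109, 58] | 188 [56, -3, 87] [141, 109, 57] | 190 [58, -3, 87] [131, 103, 57] | 192 [58, -3, 96] [102, 80, 48] | 194 [59, -3, 100] [179, 138, 66] | 196 [61, -3, 100] [204, 158, 81] | 198 [62, -2, 105] [147, 136, 124] | 200 [63, -2, 107] [164, 161, 164] | 202 [65, -2, 106] [172, 169, 170] | 204 [66, -2, 105] [155, 153, 155] | 206 [68, -2, 106] [163, 162, 163] | 208 [70, -2, 106] [167, 164, 166] | 210 [71, -2, 105] [165, 163, 164] | 212 [73, -3, 104] [162, 159, 161] | 214 [74, -3, 105] [139, 116, 116] | 216 [75, -2, 108] [108, 49, 47] | 218 [76, -2, 113] [101, 34, 32] | 220 [76, -2, 119] [103, 33, 35] | 222 [77, -2, 120] [102, 33, 35] | 224 [77, -2, 126] [101, 36, 34] | 226 [78, -2, 131] [101, 39, 36] | 228 [79, -2, 133] [93, 36, 35] | 230 [79, -2, 138] [90, 37, 37] | 232 [79, -2, 142] [98, 38, 36] | 234 [81, -2, 141] [116, 37, 36] | 236 [82, -2, 142] [125, 39, 37] | 238 [83, -2, 143] [127, 40, 39
[... 1732 characters left out ...]
| 204 [66, 7, 106] [156, 153, 155] | 206 [68, 7, 105] [162, 160, 162] | 208 [69, 7, 106] [166, 164, 166] | 210 [71, 7, 105] [172, 168, 170] | 212 [73, 7, 105] [169, 166, 167] | 214 [74, 7, 105] [139, 118, 118] | 216 [75, 7, 109] [108, 48, 48] | 218 [76, 7, 114] [106, 39, 38] | 220 [76, 7, 119] [103, 37, 36] | 222 [77, 6, 122] [103, 37, 36] | 224 [77, 6, 126] [98, 34, 33] | 226 [77, 6, 131] [94, 37, 35] | 228 [78, 6, 134] [92, 36, 36] | 230 [79, 6, 137] [89, 37, 35] | 232 [79, 6, 141] [99, 38, 38] | 234 [80, 6, 142] [117, 39, 38] | 236 [82, 6, 142] [123, 40, 39] | 238 [83, 6, 142] [126, 40, 39] | 240 [85, 6, 141] [140, 41, 39] | 242 [86, 6, 141] [144, 57, 56] | 244 [105, 7, 85] [90, 79, 83] |
```

>>> send_rows:
  commands:
    - [[0.24,0,0,0,0,0],[0.48,0,0,0,0,0],[0.48,0,0,0,0,0]]

```text
time_s: 2.88
ee_pos: [628.6, 102.5, 115.2]
ee_rot: [89.9, 82.0, -165.7]
force: [-0.3, 0.6, -0.2]
gripper_width: 91.3
```

>>> send_rows:
  commands:
    - [[0,0,0,0,0,0],[0,0,0,0,0,0],[0,0,0,0,0,0],[0,0,0,0,0,0],[0,0,0,0,0,0],[0,0,0,0,0,0]]
  jaw: 1
  force: 12

```text
time_s: 3.62
ee_pos: [629.1, 102.2, 114.6]
ee_rot: [90.0, 82.1, -165.6]
force: [0.4, -0.3, -0.2]
gripper_width: 33.9
```

```bash
python3 look.py w3; python3 - <<'E'
from h import *
s,p,R=st()
for b in [(63.7,104.3),(64,111),(70,112),(76,110),(76,101),(76,97)]:
    f=phi_for(*b)[0] if b!=(63.7,104.3) else 8
    t=c2w(tcp_for_bar(*b,f,h=12)); print(b,round(f,1),move(p,R,t,RT(f)))
E
```

```text
3.675 case TCP [ 79.8   0.8 114.5] [  89.94553446   82.07576737 -165.65668309] Fcase [-0.2  0.1  0.7] 30.274227100443518
(63.7, 104.3) 8 [0.0039, 0.0056, 0.0069, -0.0, 0.0, 0.0002]
(64, 111) 3.8 [-0.0728, 0.021, 0.0069, -0.0, 0.0, -0.0114]
(70, 112) 5.6 [-0.0868, -0.0411, 0.0069, -0.0, 0.0, -0.0064]
(76, 110) 7.9 [-0.0698, -0.1081, 0.0069, -0.0, 0.0, -0.0001]
(76, 101) 14.4 [0.036, -0.1333, 0.0069, -0.0, 0.0, 0.018]
(76, 97) 17.3 [0.0835, -0.1438, 0.0069, -0.0, 0.0, 0.0261]
```

View pics/w3.png

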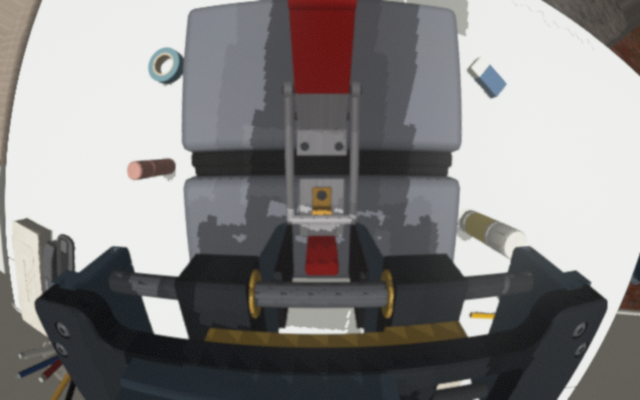

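>>> send_rows:
  commands:
    - [[0,0,0,0,0,0],[0,0,0,0,0,0],[0,0,0,0,0,0]]

```text
time_s: 4.05
ee_pos: [629.1, 102.5, 114.6]
ee_rot: [89.8, 82.1, -165.8]
force: [-0.5, 1.4, 0.2]
gripper_width: 17.9
```

```bash
python3 look.py w4; python3 - <<'E'
from h import *
s,p,R=st()
for b in [(63.7,104.3),(64,111),(70,112),(76,110),(76,101),(76,97)]:
    f=phi_for(*b)[0] if b!=(63.7,104.3) else 8
    t=c2w(tcp_for_bar(*b,f,h=12,y=w2c(p)[1])); print(b,round(f,1),move(p,R,t,RT(f)))
E
```

```text
4.1 case TCP [ 79.8   1.1 114.6] [  89.79228531   82.07823588 -165.80882191] Fcase [-0.3  1.  -0.7] 17.910591409980835
(63.7, 104.3) 8 [0.0041, 0.0055, -0.0, 0.0, 0.0001, 0.0002]
(64, 111) 3.8 [-0.0726, 0.0209, 0.0, -0.0, 0.0001, -0.0114]
(70, 112) 5.6 [-0.0866, -0.0412, 0.0, 0.0, 0.0001, -0.0064]
(76, 110) 7.9 [-0.0696, -0.1082, 0.0, 0.0, 0.0001, -0.0001]
(76, 101) 14.4 [0.0362, -0.1334, -0.0, 0.0, 0.0001, 0.018]
(76, 97) 17.3 [0.0837, -0.1439, -0.0, 0.0, 0.0001, 0.0261]
```

>>> send_rows:
  commands:
    - [[-0.035,0.01,0,0,0,-0.006],[-0.07,0.02,0,0,0,-0.011],[-0.08,-0.01,0,0,0,-0.009],[-0.087,-0.041,0,0,0,-0.006],[-0.08,-0.08,0,0,0,-0.003],[-0.07,-0.11,0,0,0,0],[-0.07,-0.11,0,0,0,0]]

```text
time_s: 4.97
ee_pos: [641.9, 105.7, 119.6]
ee_rot: [89.9, 82.2, -165.7]
force: [-2.1, 1.8, -0.9]
gripper_width: 17.6
```

```bash
python3 look.py w5; python3 look.py s5 scene;python3 - <<'E'
from h import *
p,d,W=fish("w5"); Wc=w2c(W)
for u in (316,322):
  for v in list(range(180,250,2)): print(v,np.round(Wc[v,u]).astype(int).tolist(),p[v,u].tolist(),end=' | ')
  print()
cv2.imwrite("pics/s5c.png",cv2.resize(cv2.imread("pics/s5.png")[120:280,210:370],None,fx=3.7,fy=3.7,interpolation=cv2.INTER_CUBIC))
E
```

```text
5.025 case TCP [ 93.    0.9 119.9] [  89.89022998   82.20273584 -165.70784861] Fcase [-1.   2.4 -0.4] 18.321145474352456
5.075 case TCP [ 93.    0.9 120.1] [  89.91869691   82.23644762 -165.6798821 ] Fcase [-0.2  2.3 -1.1] 18.012413575140336
180 [55, -2, 88] [140, 107, 55] | 182 [56, -2, 88] [142, 111, 57] | 184 [57, -2, 88] [135, 104, 53] | 186 [58, -2, 93] [101, 80, 43] | 188 [59, -1, 101] [106, 82, 42] | 190 [60, -1, 101] [145, 113, 57] | 192 [61, -1, 100] [149, 115, 58] | 194 [62, -1, 103] [147, 112, 55] | 196 [64, -1, 102] [146, 111, 57] | 198 [65, -1, 102] [143, 109, 54] | 200 [67, -1, 100] [144, 111, 56] | 202 [68, -1, 101] [148, 112, 58] | 204 [69, -1, 101] [154, 119, 65] | 206 [70, -1, 101] [169, 152, 134] | 208 [75, -2, 86] [171, 167, 169] | 210 [76, -2, 84] [128, 126, 127] | 212 [78, -2, 85] [114, 111, 113] | 214 [74, -1, 110] [112, 109, 111] | 216 [75, -1, 111] [140, 139, 139] | 218 [76, -1, 112] [173, 171, 172] | 220 [77, -1, 113] [173, 171, 172] | 222 [79, -1, 112] [153, 149, 152] | 224 [80, -1, 111] [156, 153, 156] | 226 [82, -1, 111] [160, 158, 160] | 228 [83, -1, 110
[... 832 characters left out ...]
[75, 3, 86] [184, 181, 181] | 210 [76, 3, 86] [156, 154, 155] | 212 [78, 3, 85] [117, 116, 116] | 214 [74, 2, 110] [113, 111, 112] | 216 [75, 2, 112] [142, 140, 142] | 218 [76, 2, 112] [171, 169, 169] | 220 [77, 2, 112] [173, 171, 172] | 222 [79, 2, 112] [153, 150, 153] | 224 [80, 2, 111] [157, 154, 156] | 226 [82, 2, 111] [164, 161, 163] | 228 [83, 2, 111] [159, 157, 159] | 230 [84, 2, 110] [120, 118, 120] | 232 [86, 2, 110] [99, 99, 99] | 234 [87, 2, 110] [94, 80, 79] | 236 [87, 2, 113] [86, 32, 31] | 238 [88, 2, 116] [85, 29, 27] | 240 [89, 2, 118] [86, 29, 27] | 242 [89, 2, 121] [85, 25, 24] | 244 [89, 2, 125] [86, 29, 25] | 246 [90, 2, 126] [87, 28, 24] | 248 [90, 2, 129] [95, 30, 27] |
```

View pics/w5.png

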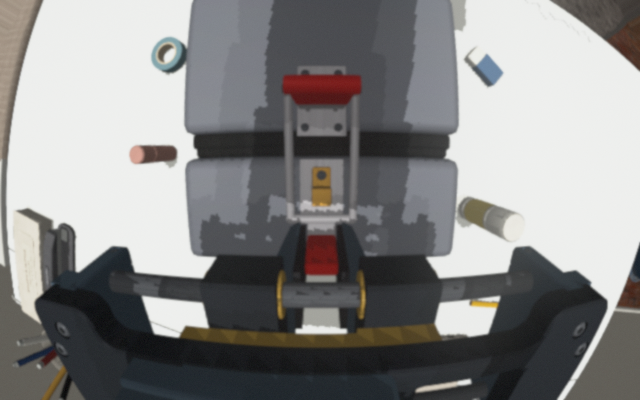

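View pics/s5c.png

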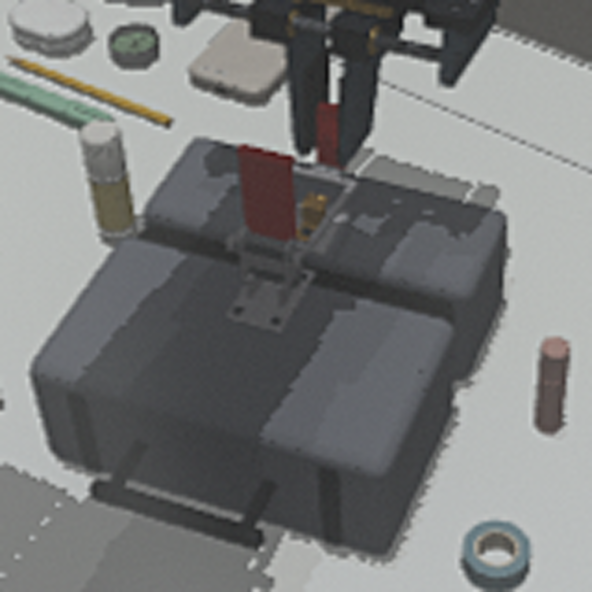

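```bash
python3 - <<'E'
from h import *
s,p,R=st()
b0=(76.8,109.5);t0=tcp_for_bar(*b0,7.8,y=0); off=w2c(p)-t0; print(off)
for b in [(76.5,106),(76.5,102),(76.5,98),(76.5,95),(76.5,93.5)]:
    f=phi_for(*b)[0]; t=c2w(tcp_for_bar(*b,f,y=0)+off); print(b,round(f,1),phi_for(*b)[1],move(p,R,t,RT(f)))
E
```

```text
[0.70935108 0.92057588 0.57418185]
(76.5, 106) 10.8 1.7015768850115789 [0.0425, -0.0078, -0.0, 0.0, 0.0, 0.0084]
(76.5, 102) 13.7 1.744416965612479 [0.0896, -0.0187, -0.0, 0.0, 0.0, 0.0164]
(76.5, 98) 16.5 1.7971794138549737 [0.137, -0.0292, -0.0, 0.0, 0.0, 0.0244]
(76.5, 95) 18.7 1.8430970198597953 [0.1727, -0.0367, -0.0, 0.0, 0.0, 0.0303]
(76.5, 93.5) 19.7 1.868041597952704 [0.1905, -0.0404, -0.0, 0.0, 0.0, 0.0333]
```

>>> send_rows:
  commands:
    - [[0.043,-0.008,0,0,0,0.008],[0.09,-0.019,0,0,0,0.016],[0.137,-0.029,0,0,0,0.024],[0.16,-0.034,0,0,0,0.028],[0.16,-0.034,0,0,0,0.028]]

```text
time_s: 5.7
ee_pos: [642.7, 105.8, 103.5]
ee_rot: [90.0, 72.1, -165.6]
force: [0.2, 2.7, 1.1]
gripper_width: 17.6
```

```bash
python3 look.py w6; python3 - <<'E'
from h import *
p,d,W=fish("w6"); Wc=w2c(W)
for u in (316,322,334):
  for v in list(range(180,250,2)): print(v,np.round(Wc[v,u]).astype(int).tolist(),p[v,u].tolist(),end=' | ')
  print()
E
```

```text
5.75 case TCP [ 93.8   0.9 103.8] [  89.96040618   72.16455109 -165.63844158] Fcase [ 0.8  2.8 -0.1] 18.150738368312137
180 [51, -1, 88] [102, 84, 60] | 182 [53, -1, 87] [108, 86, 51] | 184 [54, -1, 87] [123, 95, 50] | 186 [55, -1, 89] [128, 98, 47] | 188 [57, -1, 88] [128, 99, 50] | 190 [58, -1, 88] [119, 92, 48] | 192 [60, -1, 101] [126, 96, 50] | 194 [61, -1, 99] [131, 102, 49] | 196 [62, -1, 101] [132, 102, 50] | 198 [64, -1, 103] [130, 100, 49] | 200 [65, -1, 100] [129, 97, 47] | 202 [66, -1, 102] [130, 99, 48] | 204 [67, -1, 102] [135, 104, 52] | 206 [68, -1, 101] [137, 105, 53] | 208 [70, -1, 102] [128, 99, 59] | 210 [71, -1, 86] [113, 105, 97] | 212 [73, -2, 85] [115, 114, 114] | 214 [73, -1, 98] [99, 98, 99] | 216 [75, -1, 97] [99, 97, 97] | 218 [76, -1, 98] [117, 115, 116] | 220 [77, -1, 98] [121, 119, 120] | 222 [78, -1, 100] [109, 107, 107] | 224 [80, -1, 98] [107, 105, 106] | 226 [81, -1, 95] [113, 110, 112] | 228 [82, -1, 97] [111, 109, 111] | 230 [84, -1, 96] [110, 109, 110] | 232 [85, -1, 95] [111, 108, 109] | 234 [86, -1, 95] [105, 88, 90] | 236 [87, -1, 96] [93, 33,
[... 1849 characters left out ...]
] | 208 [70, 10, 86] [121, 120, 121] | 210 [71, 10, 86] [121, 119, 119] | 212 [73, 10, 87] [122, 120, 121] | 214 [74, 10, 96] [106, 104, 105] | 216 [75, 10, 98] [97, 95, 95] | 218 [76, 10, 98] [112, 109, 110] | 220 [77, 10, 98] [120, 118, 118] | 222 [78, 10, 99] [107, 106, 106] | 224 [80, 10, 96] [98, 96, 98] | 226 [81, 10, 96] [95, 94, 95] | 228 [82, 10, 95] [91, 90, 90] | 230 [84, 10, 97] [90, 89, 88] | 232 [85, 10, 96] [90, 87, 89] | 234 [86, 10, 95] [88, 80, 81] | 236 [87, 10, 97] [84, 48, 49] | 238 [88, 10, 100] [83, 27, 29] | 240 [89, 10, 102] [82, 25, 24] | 242 [90, 10, 105] [81, 22, 21] | 244 [91, 10, 109] [83, 25, 22] | 246 [92, 9, 110] [86, 26, 23] | 248 [93, 9, 112] [83, 20, 17] |
```

View pics/w6.png

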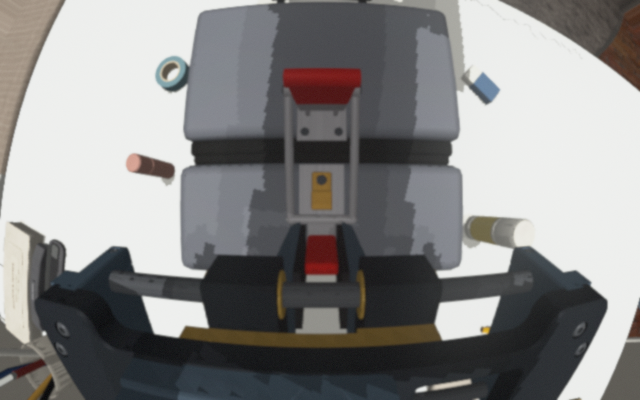

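```bash
python3 - <<'E'
from h import *
s,p,R=st()
b0=(76.3,95.5);t0=tcp_for_bar(*b0,17.84,y=0); off=w2c(p)-t0; print(off)
for b in [(76.3,92.5),(73,92.5),(71,92.5),(70,92.5),(69,92.5),(68,92.5)]:
    f=phi_for(*b)[0]+17.84-phi_for(*b0)[0]; t=c2w(tcp_for_bar(*b,f,y=0)+off); print(b,round(f,1),phi_for(*b)[1],move(p,R,t,RT(f)))
E
```

```text
[0.49922259 0.89181941 1.16907044]
(76.3, 92.5) 20.0 1.8759270543662974 [0.0338, -0.0136, -0.0, 0.0, 0.0, 0.0059]
(73, 92.5) 20.3 1.7173379894598313 [0.0448, 0.0172, -0.0, 0.0, 0.0, 0.0069]
(71, 92.5) 20.3 1.6175864933784285 [0.051, 0.0362, -0.0, 0.0, 0.0, 0.0069]
(70, 92.5) 20.3 1.5661530553039675 [0.0539, 0.0458, -0.0, 0.0, 0.0, 0.0068]
(69, 92.5) 20.2 1.5134059240709399 [0.0567, 0.0555, -0.0, 0.0, 0.0, 0.0065]
(68, 92.5) 20.0 1.459096992966713 [0.0595, 0.0653, -0.0, 0.0, 0.0, 0.0061]
```

>>> send_rows:
  commands:
    - [[0.017,-0.007,0,0,0,0.003],[0.034,-0.0136,0,0,0,0.006],[0.034,-0.0136,0,0,0,0.006]]

```text
time_s: 6.12
ee_pos: [641.8, 105.6, 99.7]
ee_rot: [90.0, 69.8, -165.6]
force: [0.0, 3.8, -0.6]
gripper_width: 17.7
```

```bash
python3 look.py w7; python3 - <<'E'
from h import *
p,d,W=fish("w7"); Wc=w2c(W)
for u in (316,334):
  for v in list(range(204,240,2)): print(v,np.round(Wc[v,u]).astype(int).tolist(),p[v,u].tolist(),end=' | ')
  print()
E
```

```text
6.175 case TCP [92.9  0.9 99.9] [  89.95871359   69.79218745 -165.64197257] Fcase [-0.1  2.5  0.4] 17.51279093698349
204 [66, -1, 102] [129, 99, 47] | 206 [68, -1, 101] [135, 103, 51] | 208 [69, -1, 101] [136, 104, 50] | 210 [70, -1, 101] [122, 98, 60] | 212 [71, -1, 85] [114, 109, 106] | 214 [72, -1, 94] [102, 101, 102] | 216 [74, -1, 96] [97, 95, 95] | 218 [75, -1, 96] [105, 102, 104] | 220 [76, -1, 96] [110, 107, 109] | 222 [77, -1, 96] [99, 98, 98] | 224 [79, -1, 95] [99, 96, 98] | 226 [80, -1, 94] [99, 97, 98] | 228 [81, -1, 93] [99, 97, 98] | 230 [82, -1, 93] [99, 97, 98] | 232 [84, -1, 92] [98, 94, 96] | 234 [85, -1, 92] [95, 77, 78] | 236 [86, -1, 94] [90, 30, 30] | 238 [87, -1, 98] [92, 24, 22] | 
204 [66, 10, 85] [118, 115, 117] | 206 [67, 10, 86] [119, 117, 117] | 208 [68, 10, 85] [117, 115, 116] | 210 [70, 10, 85] [119, 116, 117] | 212 [71, 10, 85] [121, 119, 119] | 214 [72, 10, 93] [106, 104, 105] | 216 [74, 10, 96] [97, 95, 96] | 218 [75, 10, 95] [107, 106, 106] | 220 [76, 10, 95] [105, 102, 104] | 222 [77, 10, 94] [98, 96, 96] | 224 [79, 10, 95] [91, 89, 90] | 226 [80, 10, 93] [93, 91, 92] | 228 [81, 10, 94] [92, 90, 90] | 230 [82, 10, 92] [89, 87, 87] | 232 [84, 10, 92] [89, 87, 89] | 234 [85, 10, 92] [89, 82, 82] | 236 [86, 10, 93] [85, 48, 48] | 238 [87, 10, 96] [83, 29, 28] |
```

>>> send_rows:
  commands:
    - [[0.007,0.019,0,0,0,0],[0.0138,0.0375,0,0,0,0],[0.0138,0.0375,0,0,0,0]]

```text
time_s: 6.55
ee_pos: [638.2, 104.6, 100.2]
ee_rot: [90.0, 69.9, -165.6]
force: [0.9, 3.6, -1.2]
gripper_width: 17.8
```

>>> send_rows:
  commands:
    - [[0.0017,0.0047,0,0,0,0],[0.0034,0.0094,0,0,0,0],[0.0034,0.0094,0,0,0,0]]

```text
time_s: 6.92
ee_pos: [637.1, 104.3, 100.0]
ee_rot: [90.0, 69.8, -165.6]
force: [1.5, 3.0, -1.8]
gripper_width: 17.9
```

```bash
python3 look.py w8
```

```text
6.975 case TCP [ 88.1   0.9 100. ] [  89.96863281   69.83086024 -165.63260176] Fcase [ 2.2  3.4 -1.4] 17.742278364144028
```

>>> send_rows:
  commands:
    - [[0.0017,0.0047,0,0,0,0],[0.0017,0.0047,0,0,0,0],[0.0017,0.0047,0,0,0,0]]

```text
time_s: 7.35
ee_pos: [636.6, 104.2, 100.0]
ee_rot: [90.0, 69.8, -165.6]
force: [1.8, 3.2, -1.6]
gripper_width: 17.8
```

```bash
python3 look.py w9; python3 - <<'E'
from h import *
p,d,W=fish("w9"); Wc=w2c(W)
for u in (316,334):
  for v in list(range(204,240,2)): print(v,np.round(Wc[v,u]).astype(int).tolist(),p[v,u].tolist(),end=' | ')
  print()
E
```

```text
7.4 case TCP [ 87.6   0.9 100. ] [  89.97067157   69.8382743  -165.63029487] Fcase [ 2.3  3.6 -1.3] 18.131602819229766
204 [61, -1, 101] [131, 100, 50] | 206 [62, -1, 102] [130, 101, 50] | 208 [63, -1, 102] [130, 100, 48] | 210 [65, -1, 102] [128, 99, 49] | 212 [66, -1, 101] [130, 99, 49] | 214 [67, -1, 101] [134, 102, 50] | 216 [68, -1, 102] [136, 104, 49] | 218 [69, -1, 102] [131, 101, 51] | 220 [71, -1, 97] [109, 98, 86] | 222 [72, -1, 95] [101, 99, 99] | 224 [73, -1, 95] [96, 94, 95] | 226 [75, -1, 94] [99, 97, 97] | 228 [76, -1, 93] [99, 97, 99] | 230 [77, -1, 92] [99, 97, 98] | 232 [78, -1, 93] [99, 96, 97] | 234 [80, -1, 91] [95, 82, 81] | 236 [81, -1, 93] [92, 38, 37] | 238 [82, -1, 97] [92, 25, 22] | 
204 [60, 10, 85] [119, 117, 117] | 206 [62, 10, 85] [118, 117, 116] | 208 [63, 10, 85] [119, 116, 117] | 210 [64, 10, 84] [120, 116, 117] | 212 [66, 10, 85] [118, 116, 116] | 214 [67, 10, 85] [103, 100, 101] | 216 [68, 10, 94] [95, 92, 91] | 218 [70, 10, 96] [104, 103, 101] | 220 [71, 10, 95] [108, 106, 106] | 222 [72, 10, 95] [97, 95, 97] | 224 [73, 10, 94] [91, 89, 89] | 226 [75, 10, 93] [92, 89, 91] | 228 [76, 10, 94] [91, 88, 89] | 230 [77, 10, 92] [91, 89, 90] | 232 [78, 10, 92] [92, 90, 90] | 234 [80, 10, 92] [91, 84, 84] | 236 [81, 10, 92] [83, 51, 49] | 238 [82, 10, 96] [83, 28, 27] |
```

View pics/w9.png

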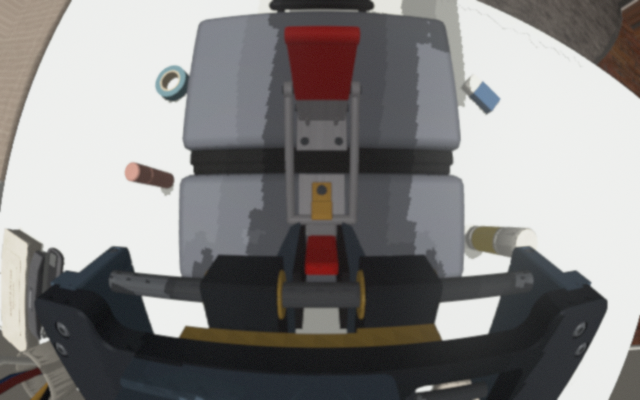

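>>> send_rows:
  commands:
    - [[0.0017,0.0047,0,0,0,0],[0.0017,0.0047,0,0,0,0],[0.0017,0.0047,0,0,0,0]]

```text
time_s: 7.78
ee_pos: [636.2, 104.1, 100.0]
ee_rot: [90.0, 69.8, -165.6]
force: [2.5, 5.1, -2.0]
gripper_width: 17.6
```

>>> send_rows:
  commands:
    - [[0.0017,0.0047,0,0,0,0],[0.0017,0.0047,0,0,0,0],[0.0017,0.0047,0,0,0,0]]

```text
time_s: 8.15
ee_pos: [636.0, 104.0, 100.1]
ee_rot: [90.0, 69.9, -165.6]
force: [1.7, 3.9, -2.1]
gripper_width: 18.0
```

```bash
python3 look.py w10
```

```text
8.2 case TCP [ 86.9   0.8 100. ] [  89.98227484   69.88780863 -165.6222275 ] Fcase [ 4.   4.1 -1.6] 17.69312480967598
```

>>> send_rows:
  commands:
    - [[0.0017,0.0047,0,0,0,0],[0.0017,0.0047,0,0,0,0],[0.0017,0.0047,0,0,0,0]]

```text
time_s: 8.57
ee_pos: [635.9, 104.0, 100.1]
ee_rot: [90.0, 70.0, -165.6]
force: [3.5, 4.5, -1.8]
gripper_width: 18.2
```

```bash
python3 look.py w11
```

```text
8.625 case TCP [ 86.9   0.8 100.1] [  89.99106579   69.95456251 -165.60880696] Fcase [ 4.9  3.3 -2.4] 17.845616899721964
```

>>> send_rows:
  commands:
    - [[0.0017,0.0047,0,0,0,0],[0.0034,0.0094,0,0,0,0],[0.0034,0.0094,0,0,0,0]]

```text
time_s: 9.0
ee_pos: [635.8, 104.0, 100.2]
ee_rot: [90.0, 70.1, -165.6]
force: [5.4, 4.8, -1.7]
gripper_width: 18.0
```

>>> send_rows:
  commands:
    - [[0.0017,0.0047,0,0,0,0],[0.0017,0.0047,0,0,0,0],[0.0017,0.0047,0,0,0,0]]

```text
time_s: 9.38
ee_pos: [635.8, 104.0, 100.2]
ee_rot: [90.0, 70.2, -165.6]
force: [6.5, 4.9, -1.6]
gripper_width: 18.0
```

```bash
python3 look.py w12; python3 look.py s12 scene;python3 - <<'E'
from h import *
p,d,W=fish("w12"); Wc=w2c(W)
for u in (316,334):
  for v in list(range(204,240,2)): print(v,np.round(Wc[v,u]).astype(int).tolist(),p[v,u].tolist(),end=' | ')
  print()
cv2.imwrite("pics/s12c.png",cv2.resize(cv2.imread("pics/s12.png")[120:280,210:370],None,fx=3.7,fy=3.7,interpolation=cv2.INTER_CUBIC))
E
```

```text
9.425 case TCP [ 86.8   0.8 100.2] [  90.00516893   70.1601985  -165.59181829] Fcase [ 7.3  4.  -1.6] 17.96783125861059
9.475 case TCP [ 86.8   0.9 100.2] [  89.99779417   70.15953124 -165.59861647] Fcase [ 7.1  3.6 -2.9] 17.945521680481164
204 [60, -1, 101] [127, 96, 46] | 206 [61, -1, 100] [130, 99, 49] | 208 [63, -1, 101] [132, 101, 50] | 210 [64, -1, 101] [131, 101, 50] | 212 [65, -1, 101] [131, 99, 50] | 214 [66, -1, 101] [131, 100, 49] | 216 [67, -1, 102] [136, 104, 51] | 218 [69, -1, 101] [136, 103, 49] | 220 [70, -1, 101] [124, 97, 57] | 222 [71, -1, 96] [98, 90, 83] | 224 [72, -1, 94] [95, 93, 93] | 226 [74, -1, 92] [99, 97, 99] | 228 [75, -1, 93] [99, 98, 99] | 230 [76, -1, 94] [100, 97, 98] | 232 [78, -1, 92] [99, 98, 98] | 234 [79, -1, 92] [99, 82, 84] | 236 [80, -1, 93] [95, 39, 37] | 238 [81, -1, 97] [93, 23, 24] | 
204 [60, 10, 85] [119, 117, 116] | 206 [61, 10, 84] [119, 116, 117] | 208 [62, 10, 85] [119, 118, 117] | 210 [64, 10, 85] [118, 117, 117] | 212 [65, 10, 84] [118, 116, 116] | 214 [66, 10, 85] [104, 101, 101] | 216 [67, 10, 95] [95, 93, 92] | 218 [69, 10, 95] [102, 101, 100] | 220 [67, 2, 289] [106, 104, 105] | 222 [71, 10, 96] [100, 97, 98] | 224 [72, 10, 94] [91, 88, 88] | 226 [74, 10, 95] [91, 89, 91] | 228 [75, 10, 94] [91, 89, 92] | 230 [76, 10, 94] [93, 91, 91] | 232 [78, 10, 92] [91, 90, 90] | 234 [79, 10, 92] [89, 83, 82] | 236 [80, 10, 92] [85, 52, 52] | 238 [81, 10, 96] [82, 27, 25] |
```

View pics/s12c.png

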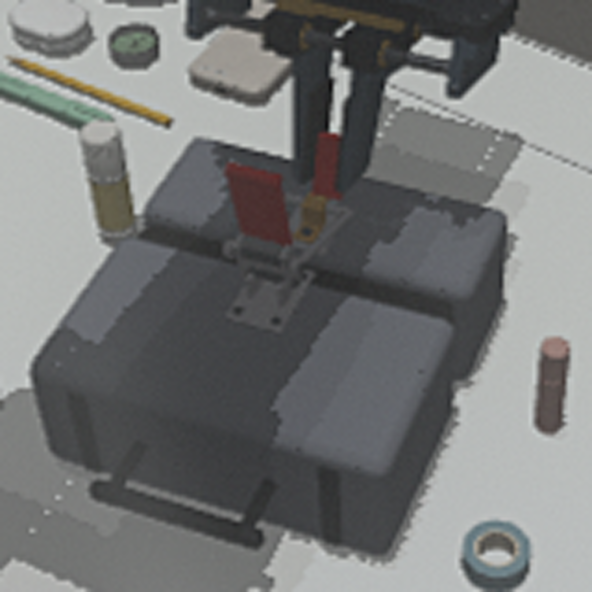

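>>> send_rows:
  commands:
    - [[0.0017,0.0047,0,0,0,0],[0.0017,0.0047,0,0,0,0],[0.0017,0.0047,0,0,0,0],[0.0017,0.0047,0,0,0,0]]

```text
time_s: 9.98
ee_pos: [635.8, 104.0, 100.2]
ee_rot: [90.0, 70.2, -165.6]
force: [7.8, 4.4, -1.7]
gripper_width: 17.9
```

>>> send_rows:
  commands:
    - [[-0.003,-0.01,0,0,0,0],[-0.006,-0.017,0,0,0,0],[-0.006,-0.017,0,0,0,0]]

```text
time_s: 10.35
ee_pos: [635.9, 104.0, 100.1]
ee_rot: [90.0, 70.0, -165.6]
force: [4.1, 4.8, -1.7]
gripper_width: 18.3
```

```bash
python3 look.py w13
```

```text
10.4 case TCP [ 86.8   0.8 100.1] [  89.98954521   69.96470557 -165.61067888] Fcase [ 4.2  4.  -0.5] 17.688626389818257
```

>>> send_rows:
  commands:
    - [[0,0,0,0,0,0],[0,0,0,0,0,0],[0,0,0,0,0,0],[0,0,0,0,0,0],[0,0,0,0,0,0]]
  jaw: 0

```text
time_s: 11.02
ee_pos: [634.9, 103.6, 100.1]
ee_rot: [90.0, 69.8, -165.6]
force: [1.0, -0.4, -0.6]
gripper_width: 45.7
```

>>> send_rows:
  commands:
    - [[-0.2,0,0,0,0,0],[-0.5,0,0,0,0,0],[-0.9,0,0,0,0,0],[-0.9,0,0,0,0,0]]

```text
time_s: 11.52
ee_pos: [667.0, 111.8, 187.4]
ee_rot: [90.1, 70.2, -165.5]
force: [-0.1, -0.5, 0.0]
gripper_width: 45.7
```

```bash
python3 look.py w14; python3 look.py s14 scene;python3 - <<'E'
from h import *
p,d,W=fish("w14"); Wc=w2c(W)
for u in (316,322,334):
  for v in list(range(130,250,3)): print(v,np.round(Wc[v,u]).astype(int).tolist(),p[v,u].tolist(),end=' | ')
  print()
cv2.imwrite("pics/s14c.png",cv2.resize(cv2.imread("pics/s14.png")[120:280,210:370],None,fx=3.7,fy=3.7,interpolation=cv2.INTER_CUBIC))
E
```

```text
11.575 case TCP [117.6   0.7 185.4] [  90.04598618   69.99525268 -165.55349332] Fcase [ 0.4 -0.3  0.1] 45.394249976940486
11.625 case TCP [116.6   0.8 184. ] [  89.99569809   69.81117981 -165.60308312] Fcase [-1.2 -0.1 -0.7] 45.19335724346362
130 [18, -3, 86] [108, 106, 108] | 133 [21, -3, 87] [107, 105, 107] | 136 [24, -3, 87] [92, 91, 93] | 139 [24, -3, 77] [37, 33, 36] | 142 [28, -3, 80] [36, 36, 35] | 145 [31, -3, 78] [34, 32, 31] | 148 [33, -3, 77] [33, 34, 32] | 151 [36, -3, 76] [40, 38, 39] | 154 [41, -3, 85] [100, 99, 101] | 157 [44, -3, 85] [110, 108, 105] | 160 [48, -3, 89] [119, 96, 62] | 163 [50, -3, 85] [120, 94, 59] | 166 [53, -3, 87] [121, 98, 58] | 169 [56, -3, 89] [122, 95, 57] | 172 [61, -3, 102] [123, 96, 56] | 175 [63, -3, 101] [123, 96, 54] | 178 [66, -3, 101] [126, 99, 54] | 181 [69, -3, 101] [127, 98, 51] | 184 [71, -3, 96] [100, 92, 84] | 187 [74, -3, 94] [101, 100, 101] | 190 [76, -3, 93] [102, 100, 102] | 193 [79, -3, 93] [97, 85, 85] | 196 [82, -3, 98] [91, 33, 34] | 199 [85, -3, 109] [92, 32, 30] | 202 [88, -3, 116] [91, 31, 30] | 205 [91, -3, 123] [93, 31
[... 2427 characters left out ...]
7 [73, 14, 84] [108, 107, 109] | 190 [76, 14, 85] [119, 118, 120] | 193 [78, 14, 86] [118, 116, 118] | 196 [81, 14, 86] [88, 88, 91] | 199 [99, 2, 376] [80, 81, 84] | 202 [87, 14, 85] [80, 82, 85] | 205 [90, 14, 85] [81, 79, 83] | 208 [93, 14, 83] [83, 79, 83] | 211 [95, 14, 83] [92, 87, 89] | 214 [98, 14, 85] [91, 90, 93] | 217 [101, 14, 84] [94, 93, 98] | 220 [104, 14, 84] [93, 94, 98] | 223 [107, 14, 84] [93, 95, 99] | 226 [110, 14, 84] [89, 91, 95] | 229 [112, 14, 82] [81, 82, 86] | 232 [116, 14, 78] [92, 92, 93] | 235 [124, 17, -1] [145, 146, 140] | 238 [127, 17, 0] [146, 146, 141] | 241 [131, 17, 0] [146, 147, 142] | 244 [135, 17, 0] [145, 145, 140] | 247 [138, 17, 0] [148, 149, 143] |
```

View pics/s14c.png

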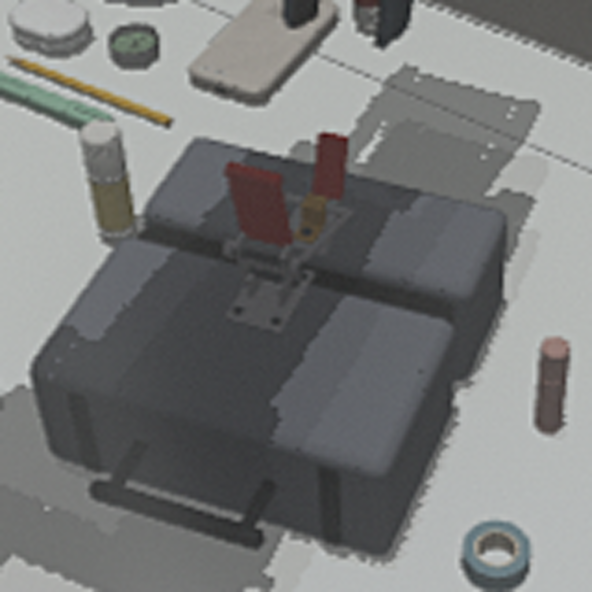

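View pics/w14.png

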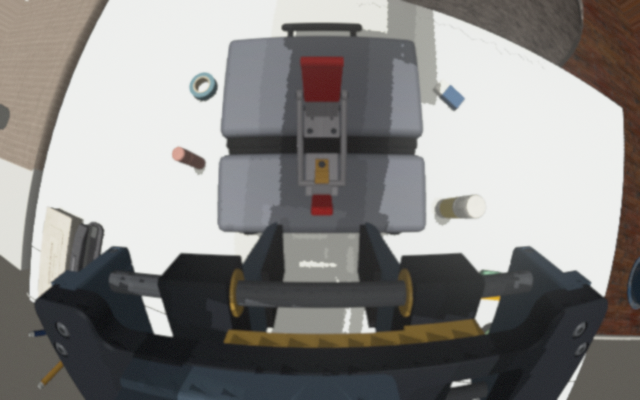

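```bash
python3 - <<'E'
from h import *
p,d,W=fish("w14"); Wc=w2c(W)
for v in range(54,108,3): print(v,np.round(Wc[v,322]).astype(int).tolist(),p[v,322].tolist(),np.round(Wc[v,312]).astype(int).tolist())
p,d,W=pts("s14"); Wc=w2c(W); r=(p[...,0]>1.8*p[...,1])&(p[...,0]>60)&(d>0)&(abs(Wc[...,1])<22)&(Wc[...,0]<40)&(Wc[...,0]>-100)
q=Wc[r]; print(len(q),np.round(np.percentile(q,[2,50,98],axis=0)))
z=q[:,2];print(np.polyfit(z,q[:,0],1))
E
```

```text
54 [-68, 3, 84] [84, 83, 85] [-67, -8, 85]
57 [-9, 2, 183] [111, 50, 49] [-9, -5, 182]
60 [-6, 2, 185] [126, 44, 42] [-7, -5, 183]
63 [-5, 2, 182] [113, 40, 38] [-4, -5, 183]
66 [-3, 2, 181] [94, 37, 37] [-3, -5, 181]
69 [-5, 2, 172] [91, 34, 33] [-5, -5, 172]
72 [-5, 2, 168] [91, 32, 31] [-5, -5, 168]
75 [-4, 2, 164] [92, 33, 33] [-3, -5, 166]
78 [-3, 2, 159] [90, 31, 31] [-3, -5, 161]
81 [-2, 2, 156] [90, 32, 32] [-2, -5, 158]
84 [-1, 2, 153] [92, 34, 34] [-2, -5, 153]
87 [-1, 2, 148] [90, 29, 30] [0, -5, 150]
90 [0, 2, 145] [90, 31, 29] [0, -6, 145]
93 [1, 2, 141] [89, 29, 30] [1, -6, 140]
96 [2, 2, 136] [89, 25, 27] [2, -6, 135]
99 [3, 2, 131] [90, 30, 29] [4, -6, 133]
102 [3, 2, 125] [79, 63, 64] [3, -6, 123]
105 [4, 2, 119] [78, 76, 77] [3, -6, 118]
6 [[ -9. -10. 182.]
 [ -8.  -4. 183.]
 [ -7.  13. 184.]]
[ -0.79767912 137.85699809]
```

```bash
cat >> h.py <<'E'
def C(t,ax=-0.5):
    h=np.array([-np.cos(t),np.sin(t)]);n=np.array([np.sin(t),np.cos(t)])
    return np.array([ax,101])+68*h+8.5*n
def tcp_press(t,beta,y=1.5):
    b=np.radians(beta); c=C(t); c=c-16*np.array([-np.cos(b),np.sin(b)]); return np.array([c[0],y,c[1]])
E
python3 - <<'E'
from h import *
s,p,R=st(); print(w2c(p))
for t in ([40,1.5,205],[20,1.5,195],[20,1.5,164]): print(t,move(p,R,c2w(t),RT(20)))
E
```

```text
[116.62383176   0.80901022 184.0240739 ]
[40, 1.5, 205] [0.0676, 0.7916, 0.0069, 0.0, 0.0, -0.0005]
[20, 1.5, 195] [0.2304, 0.9448, 0.0069, 0.0, 0.0, -0.0005]
[20, 1.5, 164] [0.5214, 0.8378, 0.0069, 0.0, 0.0, -0.0005]
```

>>> send_rows:
  commands:
    - [[-0.1,0.4,0,0,0,0],[0.07,0.79,0.007,0,0,0],[0.23,0.945,0.007,0,0,0],[0.38,0.89,0.007,0,0,0],[0.52,0.838,0.007,0,0,0],[0.52,0.838,0.007,0,0,0]]
  jaw: 1

```text
time_s: 12.38
ee_pos: [571.0, 88.1, 162.1]
ee_rot: [89.9, 69.6, -165.7]
force: [-0.2, 0.3, -0.7]
gripper_width: 0.6
```

```bash
python3 look.py w15; python3 look.py s15 scene;python3 - <<'E'
from h import *
cv2.imwrite("pics/s15c.png",cv2.resize(cv2.imread("pics/s15.png")[100:260,210:370],None,fx=3.7,fy=3.7,interpolation=cv2.INTER_CUBIC))
E
```

```text
12.425 case TCP [ 20.6   1.5 163.2] [  89.9504097    69.71100907 -165.64478706] Fcase [ 0.3  0.1 -1. ] 0.5974163668378171
12.475 case TCP [ 20.9   1.5 163.9] [  89.97935803   69.79485551 -165.61656281] Fcase [ 0.8  0.  -0.5] 0.3676919469161954
```

View pics/s15c.png

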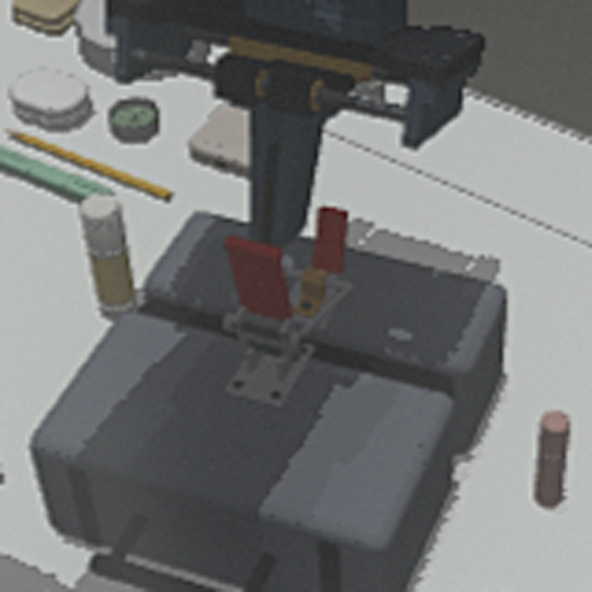

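View pics/w15.png

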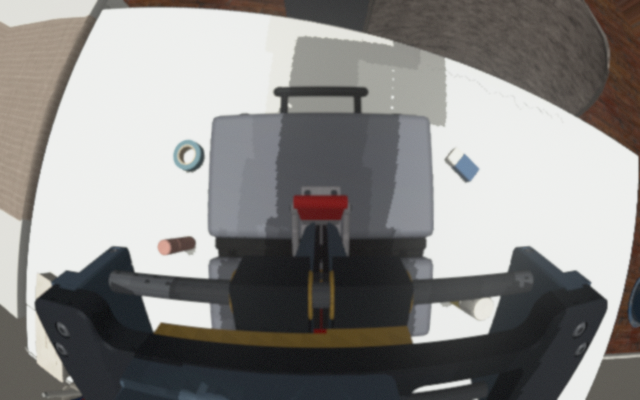

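```bash
cat > path.py <<'E'
import sys
from h import *
s,p,R=st(); print(w2c(p),np.round(s["force"]@RC,1))
for a in sys.argv[1:]:
    t,b=map(float,a.split(",")); q=tcp_press(t,b); print(a,np.round(q,1),np.round(move(p,R,c2w(q),RT(b)),3).tolist())
E
python3 path.py 1.4,20 1.3,20 1.2,20 1.1,20 1.0,20 0.9,20
```

```text
[ 20.89717438   1.48759219 163.85863766] [ 0.8  0.  -0.5]
1.4,20 [ 11.4   1.5 164. ] [0.032, 0.09, 0.0, 0.0, 0.0, -0.001]
1.3,20 [  4.5   1.5 163.3] [0.062, 0.152, 0.0, 0.0, 0.0, -0.001]
1.2,20 [ -2.2   1.5 162. ] [0.097, 0.21, 0.0, 0.0, 0.0, -0.001]
1.1,20 [ -8.7   1.5 160. ] [0.139, 0.265, 0.0, 0.0, 0.0, -0.001]
1.0,20 [-15.1   1.5 157.3] [0.185, 0.315, 0.0, 0.0, 0.0, -0.001]
0.9,20 [-21.1   1.5 154.1] [0.237, 0.36, 0.0, 0.0, 0.0, -0.001]
```

>>> send_rows:
  commands:
    - [[0.032,0.09,0,0,0,0],[0.047,0.12,0,0,0,0],[0.062,0.152,0,0,0,0],[0.08,0.18,0,0,0,0],[0.097,0.21,0,0,0,0],[0.097,0.21,0,0,0,0]]

```text
time_s: 13.22
ee_pos: [549.4, 82.5, 162.9]
ee_rot: [90.0, 69.9, -165.6]
force: [5.7, 1.1, -0.8]
gripper_width: 0.4
```

```bash
python3 look.py s16 scene;python3 - <<'E'
from h import *
cv2.imwrite("pics/s16c.png",cv2.resize(cv2.imread("pics/s16.png")[100:260,210:370],None,fx=3.7,fy=3.7,interpolation=cv2.INTER_CUBIC))
E
python3 path.py 1.1,20 1.0,20 0.9,20 0.8,20 0.7,20
```

```text
13.275 case TCP [ -2.3   1.5 162.9] [  90.0006094    69.92145665 -165.60022896] Fcase [ 5.  -0.2 -0. ] 0.6577659873149386
[ -2.33158527   1.48531565 162.85962464] [ 5.  -0.2 -0. ]
1.1,20 [ -8.7   1.5 160. ] [0.049, 0.05, 0.0, -0.0, 0.0, -0.0]
1.0,20 [-15.1   1.5 157.3] [0.096, 0.1, 0.0, -0.0, 0.0, -0.0]
0.9,20 [-21.1   1.5 154.1] [0.147, 0.146, 0.0, -0.0, 0.0, -0.0]
0.8,20 [-26.7   1.5 150.2] [0.202, 0.186, 0.0, -0.0, 0.0, -0.0]
0.7,20 [-32.    1.5 145.8] [0.262, 0.22, 0.0, -0.0, 0.0, -0.0]
```

View pics/s16c.png

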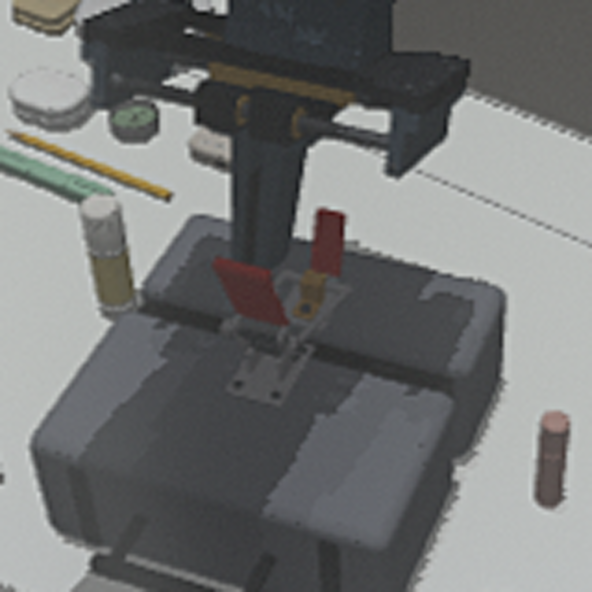

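>>> send_rows:
  commands:
    - [[0.025,0.025,0,0,0,0],[0.049,0.05,0,0,0,0],[0.072,0.075,0,0,0,0],[0.096,0.1,0,0,0,0],[0.12,0.123,0,0,0,0],[0.147,0.146,0,0,0,0],[0.147,0.146,0,0,0,0]]

```text
time_s: 14.15
ee_pos: [531.1, 77.8, 154.8]
ee_rot: [90.0, 69.9, -165.6]
force: [4.9, 1.5, 3.5]
gripper_width: 0.6
```

```bash
python3 path.py 0.8,20 0.7,18 0.6,14 0.5,8 0.4,5
```

```text
[-21.16681469   1.51004974 154.78572403] [5.2 0.2 3.5]
0.8,20 [-26.7   1.5 150.2] [0.062, 0.037, -0.0, -0.0, -0.0, -0.0]
0.7,18 [-31.8   1.5 146.4] [0.116, 0.071, -0.0, -0.0, -0.0, -0.006]
0.6,14 [-36.3   1.5 142.5] [0.167, 0.1, -0.0, -0.0, -0.0, -0.017]
0.5,8 [-40.3   1.5 138.8] [0.215, 0.124, -0.0, -0.0, -0.0, -0.034]
0.4,5 [-43.9   1.5 133.9] [0.274, 0.142, -0.0, -0.0, -0.0, -0.042]
```

>>> send_rows:
  commands:
    - [[0.031,0.018,0,0,0,0],[0.062,0.037,0,0,0,0],[0.089,0.054,0,0,0,-0.003],[0.116,0.071,0,0,0,-0.006],[0.142,0.086,0,0,0,-0.011],[0.167,0.1,0,0,0,-0.017],[0.167,0.1,0,0,0,-0.017]]

```text
time_s: 15.02
ee_pos: [515.1, 73.7, 142.5]
ee_rot: [90.0, 75.9, -165.6]
force: [1.6, 0.2, 3.4]
gripper_width: 0.5
```

```bash
python3 look.py s17 scene;python3 - <<'E'
from h import *
cv2.imwrite("pics/s17c.png",cv2.resize(cv2.imread("pics/s17.png")[100:260,210:370],None,fx=3.7,fy=3.7,interpolation=cv2.INTER_CUBIC))
E
python3 path.py 0.5,8 0.4,5 0.3,3 0.2,2
```

```text
15.075 case TCP [-37.6   1.5 142.3] [  89.97455521   75.83424952 -165.63179452] Fcase [1.2 0.1 4.9] 0.5953832187062252
[-37.63753394   1.52802119 142.31417796] [1.2 0.1 4.9]
0.5,8 [-40.3   1.5 138.8] [0.04, 0.017, -0.0, -0.0, 0.0, -0.017]
0.4,5 [-43.9   1.5 133.9] [0.097, 0.04, -0.0, -0.0, 0.0, -0.026]
0.3,3 [-47.    1.5 128.4] [0.158, 0.056, -0.0, -0.0, 0.0, -0.031]
0.2,2 [-49.5   1.5 122.3] [0.223, 0.066, -0.0, -0.0, 0.0, -0.034]
```

View pics/s17c.png

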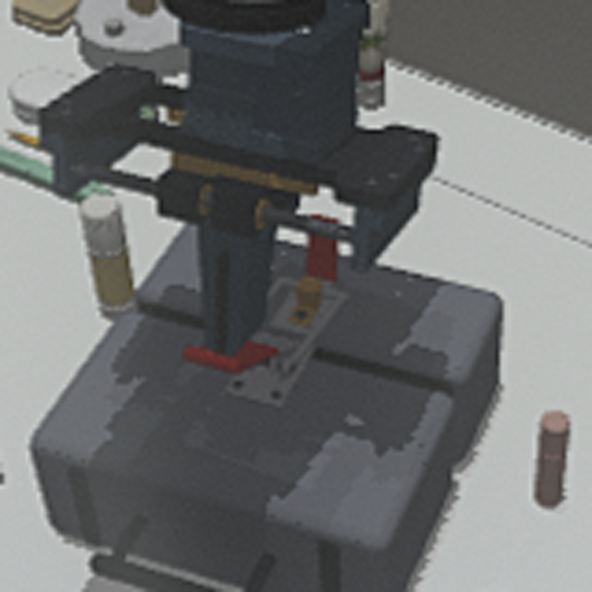

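Force stays around 5 N and the hook holds. I'll press on in smaller steps.

>>> send_rows:
  commands:
    - [[0.02,0.008,0,0,0,-0.008],[0.04,0.017,0,0,0,-0.017],[0.07,0.028,0,0,0,-0.022],[0.097,0.04,0,0,0,-0.026],[0.097,0.04,0,0,0,-0.026]]

```text
time_s: 15.7
ee_pos: [509.0, 72.2, 132.9]
ee_rot: [89.9, 85.2, -165.7]
force: [-0.7, -0.4, 2.2]
gripper_width: 0.5
```

```bash
python3 path.py 0.3,3 0.25,2 0.2,2 0.15,2 0.1,2
```

```text
[-43.95355231   1.53192253 132.91147009] [-0.8 -0.2  2.2]
0.3,3 [-47.    1.5 128.4] [0.048, 0.026, -0.0, -0.0, 0.0, -0.005]
0.25,2 [-48.3   1.5 125.5] [0.078, 0.037, -0.0, -0.0, 0.0, -0.008]
0.2,2 [-49.5   1.5 122.3] [0.111, 0.046, -0.0, -0.0, 0.0, -0.008]
0.15,2 [-50.5   1.5 119. ] [0.144, 0.053, -0.0, -0.0, 0.0, -0.008]
0.1,2 [-51.3   1.5 115.7] [0.178, 0.059, -0.0, -0.0, 0.0, -0.008]
```

>>> send_rows:
  commands:
    - [[0.024,0.013,0,0,0,-0.002],[0.048,0.026,0,0,0,-0.005],[0.078,0.037,0,0,0,-0.008],[0.111,0.046,0,0,0,-0.008],[0.111,0.046,0,0,0,-0.008]]

```text
time_s: 16.32
ee_pos: [504.4, 71.0, 122.1]
ee_rot: [89.5, 88.1, -166.1]
force: [0.1, -0.1, 0.1]
gripper_width: 0.6
```

```bash
python3 look.py s18 scene;python3 - <<'E'
from h import *
cv2.imwrite("pics/s18c.png",cv2.resize(cv2.imread("pics/s18.png")[100:260,210:370],None,fx=3.7,fy=3.7,interpolation=cv2.INTER_CUBIC))
E
python3 path.py 0.15,2 0.1,2
```

```text
16.375 case TCP [-48.5   1.5 122.3] [  89.63887244   88.16595268 -165.96723659] Fcase [ 0.   0.5 -0.9] 0.49597694286931837
[-48.50402132   1.535118   122.28736155] [ 0.   0.5 -0.9]
0.15,2 [-50.5   1.5 119. ] [0.033, 0.019, -0.0, -0.0, 0.0, 0.0]
0.1,2 [-51.3   1.5 115.7] [0.067, 0.026, -0.0, -0.0, 0.0, 0.0]
```

View pics/s18c.png

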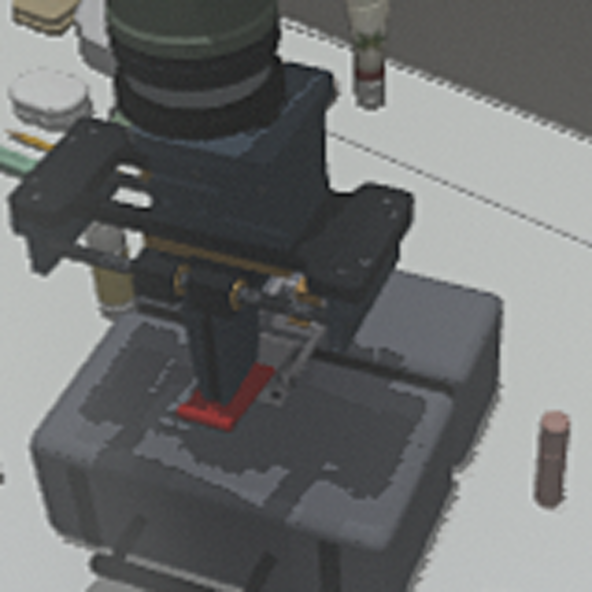

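>>> send_rows:
  commands:
    - [[-0.3,0,0,0,0,0],[-0.7,-0.2,0,0,0,0],[-1,-0.5,0,0,0,0],[-1,-0.6,0,0,0,0],[-1,-0.6,0,0,0,0]]

```text
time_s: 17.0
ee_pos: [565.2, 86.7, 219.0]
ee_rot: [89.3, 88.0, -166.2]
force: [-0.3, -0.1, -1.0]
gripper_width: 0.4
```

```bash
python3 look.py w19; python3 look.py s19 scene;python3 - <<'E'
from h import *
cv2.imwrite("pics/s19c.png",cv2.resize(cv2.imread("pics/s19.png")[120:280,210:370],None,fx=3.7,fy=3.7,interpolation=cv2.INTER_CUBIC))
p,d,W=fish("w19"); Wc=w2c(W)
for v in range(100,250,4): print(v,np.round(Wc[v,322]).astype(int).tolist(),p[v,322].tolist(),end='|')
E
```

```text
17.05 case TCP [ 13.3   1.7 218.8] [  89.13563713   87.95270211 -166.4627702 ] Fcase [-0.2 -0.4  0.4] 0.5314959228839686
17.1 case TCP [ 13.1   1.7 218.9] [  89.10811244   87.95146465 -166.4932278 ] Fcase [0.1 0.9 0.2] 0.5754761418454618
100 [-79, 3, 126] [126, 41, 40]|104 [-75, 3, 126] [130, 42, 38]|108 [-72, 3, 122] [134, 42, 39]|112 [-68, 3, 122] [137, 39, 38]|116 [-65, 3, 121] [137, 39, 37]|120 [-62, 3, 121] [135, 38, 36]|124 [-58, 3, 121] [138, 39, 38]|128 [-54, 3, 119] [136, 38, 37]|132 [-51, 3, 118] [134, 33, 33]|136 [-47, 3, 120] [136, 36, 36]|140 [-44, 3, 118] [188, 40, 38]|144 [-40, 3, 118] [205, 43, 39]|148 [-36, 3, 116] [204, 43, 39]|152 [-33, 3, 116] [204, 41, 39]|156 [-29, 3, 114] [204, 42, 38]|160 [-25, 3, 114] [197, 42, 40]|164 [-21, 4, 113] [159, 151, 153]|168 [-17, 4, 111] [161, 157, 158]|172 [-14, 4, 112] [158, 155, 156]|176 [-10, 4, 110] [158, 155, 156]|180 [-6, 4, 109] [158, 154, 155]|184 [-2, 4, 108] [155, 151, 154]|188 [2, 4, 107] [105, 102, 105]|192 [11, 4, 86] [105, 102, 103]|196 [15, 4, 87] [105, 103, 105]|200 [19, 4, 87] [105, 103, 104]|204 [26, 4, 78] [82, 81, 80]|208 [30, 4, 80] [57, 56, 60]|212 [33, 4, 85] [104, 101, 103]|216 [37, 4, 85] [103, 89, 72]|220 [40, 4, 90] [68, 58, 48]|224 [45, 4, 88] [57, 49, 44]|228 [-1, 3, 224] [45, 40, 31]|232 [-1, 3, 231] [42, 35, 29]|236 [-1, 3, 236] [50, 42, 31]|240 [0, 3, 241] [48, 42, 29]|244 [-1, 3, 247] [47, 44, 44]|248 [0, 3, 251] [42, 31, 34]|
```

View pics/s19c.png

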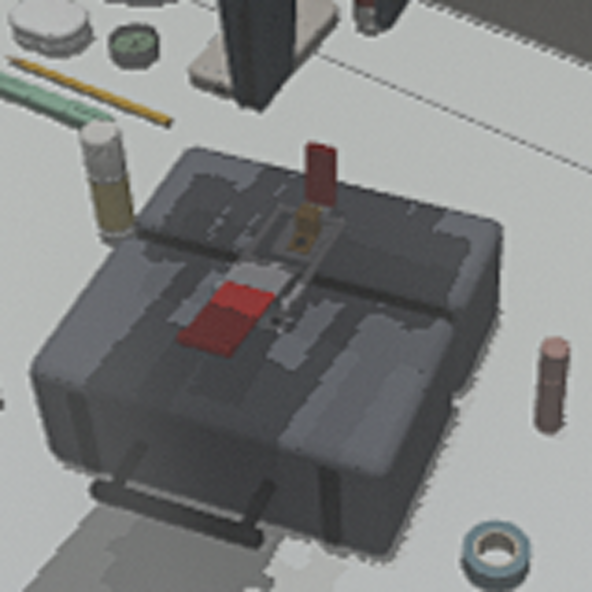

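View pics/w19.png

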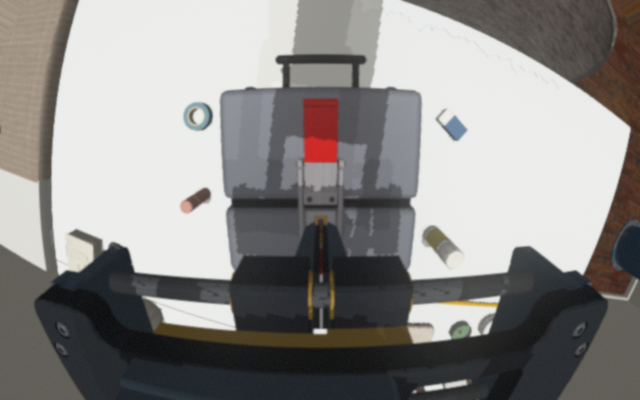

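```bash
python3 - <<'E'
from h import *
s,p,R=st(); print(w2c(p))
for t in ([-53,1.5,200],[-53,1.5,128]): print(t,move(p,R,c2w(t),RT(0)))
E
```

```text
[ 13.05599975   1.66555173 218.85009644]
[-53, 1.5, 200] [0.212, 0.6534, -0.0018, -0.0, 0.0001, -0.0057]
[-53, 1.5, 128] [0.9315, 0.6277, -0.0022, -0.0, 0.0001, -0.0057]
```

>>> send_rows:
  commands:
    - [[0.1,0.4,0,0,0,-0.006],[0.3,0.65,0,0,0,-0.006],[0.65,0.635,0,0,0,-0.006],[0.93,0.628,0,0,0,-0.006],[0.93,0.628,0,0,0,-0.006]]

```text
time_s: 17.73
ee_pos: [499.2, 69.9, 127.3]
ee_rot: [32.6, 89.9, 136.9]
force: [-0.4, -0.8, -0.3]
gripper_width: 0.3
```

>>> send_rows:
  commands:
    - [[0.03,0,0,0,0,0],[0.06,0,0,0,0,0],[0.06,0,0,0,0,0]]

```text
time_s: 18.1
ee_pos: [502.6, 70.4, 124.1]
ee_rot: [-90.3, 89.6, 14.1]
force: [-0.4, 0.2, -0.0]
gripper_width: 0.6
```

>>> send_rows:
  commands:
    - [[0.02,0,0,0,0,0],[0.03,0,0,0,0,0],[0.03,0,0,0,0,0]]

```text
time_s: 18.48
ee_pos: [502.3, 70.4, 120.7]
ee_rot: [-89.0, 89.6, 15.4]
force: [0.8, -0.5, -0.0]
gripper_width: 0.5
```

```bash
python3 path.py
```

```text
[-50.88786533   1.53606189 120.66169697] [ 0.7 -0.7 -0. ]
```

>>> send_rows:
  commands:
    - [[0.02,0,0,0,0,0],[0.03,0,0,0,0,0],[0.03,0,0,0,0,0]]

```text
time_s: 18.85
ee_pos: [502.3, 70.4, 117.5]
ee_rot: [-89.0, 89.7, 15.4]
force: [0.1, -1.1, -0.1]
gripper_width: 0.4
```

>>> send_rows:
  commands:
    - [[0.01,0,0,0,0,0],[0.02,0,0,0,0,0],[0.02,0,0,0,0,0]]

```text
time_s: 19.23
ee_pos: [502.3, 70.4, 115.6]
ee_rot: [-89.2, 89.6, 15.2]
force: [-0.6, 0.7, -0.8]
gripper_width: 0.1
```

```bash
python3 path.py;  python3 look.py s20 scene;python3 - <<'E'
from h import *
cv2.imwrite("pics/s20c.png",cv2.resize(cv2.imread("pics/s20.png")[120:280,210:370],None,fx=3.7,fy=3.7,interpolation=cv2.INTER_CUBIC))
E
```

```text
[-50.88787739   1.51490558 115.61748274] [-0.4  0.8 -0.8]
19.275 case TCP [-50.9   1.5 115.6] [-89.06559706  89.64395671  15.33306575] Fcase [-0.3 -0.2  0.1] 0.5300842642218414
```

View pics/s20c.png

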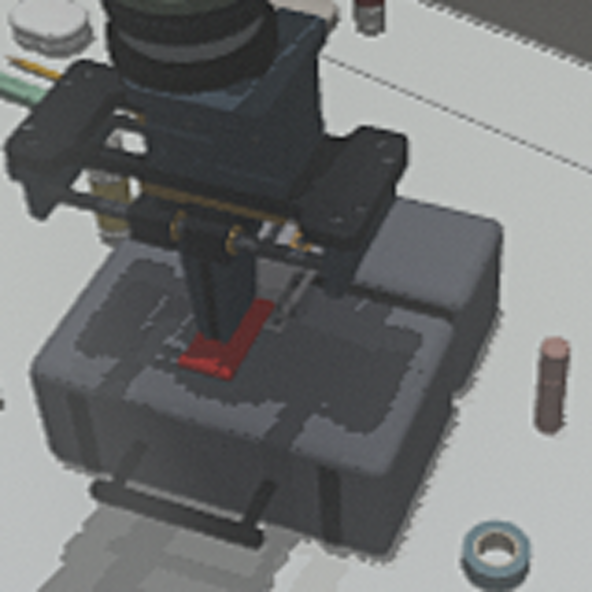

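>>> send_rows:
  commands:
    - [[0.01,0,0,0,0,0],[0.02,0,0,0,0,0],[0.02,0,0,0,0,0]]

```text
time_s: 19.65
ee_pos: [502.3, 70.4, 113.6]
ee_rot: [-89.0, 89.6, 15.4]
force: [-0.1, -0.0, 0.2]
gripper_width: 0.6
```

>>> send_rows:
  commands:
    - [[0.01,0,0,0,0,0],[0.02,0,0,0,0,0],[0.02,0,0,0,0,0]]

```text
time_s: 20.02
ee_pos: [502.3, 70.4, 111.6]
ee_rot: [-89.3, 89.6, 15.1]
force: [0.6, 0.8, 0.3]
gripper_width: 0.7
```

```bash
python3 path.py
```

```text
[-50.88847872   1.52504245 111.59754656] [0.8 0.6 0.3]
```

>>> send_rows:
  commands:
    - [[0.01,0,0,0,0,0],[0.015,0,0,0,0,0],[0.015,0,0,0,0,0]]

```text
time_s: 20.4
ee_pos: [502.4, 70.4, 110.2]
ee_rot: [-89.3, 89.6, 15.1]
force: [-0.8, 0.2, -0.4]
gripper_width: 0.4
```

>>> send_rows:
  commands:
    - [[0.01,0,0,0,0,0],[0.01,0,0,0,0,0],[0.01,0,0,0,0,0]]

```text
time_s: 20.78
ee_pos: [502.5, 70.4, 109.6]
ee_rot: [-89.8, 89.6, 14.6]
force: [-1.2, -1.0, 4.0]
gripper_width: 0.2
```

```bash
python3 path.py
```

```text
[-50.67778141   1.49481993 109.60876496] [-1.4 -0.7  4. ]
```

>>> send_rows:
  commands:
    - [[0.01,0,0,0,0,0],[0.01,0,0,0,0,0],[0.01,0,0,0,0,0]]

```text
time_s: 21.15
ee_pos: [502.5, 70.4, 109.4]
ee_rot: [-90.6, 89.6, 13.8]
force: [-2.2, 0.2, 10.9]
gripper_width: 0.5
```

>>> send_rows:
  commands:
    - [[-0.3,0,0,0,0,0],[-0.7,-0.2,0,0,0,0],[-1,-0.5,0,0,0,0],[-1,-0.6,0,0,0,0],[-1,-0.6,0,0,0,0]]

```text
time_s: 21.78
ee_pos: [559.1, 85.1, 206.7]
ee_rot: [-81.0, 89.8, 23.4]
force: [-0.2, -0.4, -0.8]
gripper_width: 0.6
```

```bash
python3 look.py w21; python3 look.py s21 scene;python3 - <<'E'
from h import *
cv2.imwrite("pics/s21c.png",cv2.resize(cv2.imread("pics/s21.png")[120:280,210:370],None,fx=3.7,fy=3.7,interpolation=cv2.INTER_CUBIC))
p,d,W=fish("w21"); Wc=w2c(W)
for v in range(80,230,4): print(v,np.round(Wc[v,322]).astype(int).tolist(),p[v,322].tolist(),end='|')
E
```

```text
21.825 case TCP [  6.9   1.7 206.4] [-72.14963362  89.89883657  32.25301924] Fcase [-0.1  0.1  0.2] 0.1056000048138235
21.875 case TCP [  6.8   1.7 206.6] [-71.43650171  89.89077218  32.96080526] Fcase [ 0.   0.2 -0.2] 0.4015988547037858
80 [-108, 4, -2] [168, 166, 160]|84 [-103, 4, -1] [166, 165, 158]|88 [-94, 4, 82] [84, 83, 84]|92 [-90, 4, 85] [91, 89, 93]|96 [-86, 4, 84] [95, 90, 92]|100 [-81, 3, 111] [132, 41, 40]|104 [-78, 3, 111] [133, 44, 41]|108 [-75, 3, 109] [144, 44, 41]|112 [-76, 2, 377] [147, 45, 41]|116 [-68, 3, 109] [148, 45, 43]|120 [-64, 3, 110] [148, 45, 43]|124 [-61, 3, 110] [157, 46, 43]|128 [-57, 3, 109] [225, 60, 54]|132 [-54, 3, 108] [225, 59, 53]|136 [-50, 3, 110] [225, 57, 52]|140 [-47, 3, 109] [224, 56, 54]|144 [-43, 3, 108] [224, 54, 51]|148 [-40, 3, 110] [222, 54, 51]|152 [-36, 3, 109] [222, 55, 50]|156 [-33, 3, 110] [208, 52, 49]|160 [-29, 3, 109] [207, 51, 48]|164 [-26, 3, 109] [192, 97, 95]|168 [-22, 3, 108] [181, 176, 178]|172 [-18, 3, 108] [181, 177, 179]|176 [-14, 3, 107] [180, 176, 177]|180 [-11, 3, 108] [166, 163, 165]|184 [-7, 3, 108] [119, 116, 118]|188 [-4, 3, 109] [109, 105, 107]|192 [0, 3, 110] [108, 105, 106]|196 [4, 3, 108] [104, 100, 102]|200 [15, 4, 86] [106, 104, 104]|204 [19, 4, 87] [106, 102, 102]|208 [23, 4, 86] [97, 96, 97]|212 [30, 4, 78] [50, 49, 50]|216 [32, 4, 84] [92, 90, 92]|220 [36, 4, 86] [105, 99, 99]|224 [39, 4, 87] [84, 67, 39]|228 [-7, 3, 211] [38, 35, 36]|
```

View pics/s21c.png

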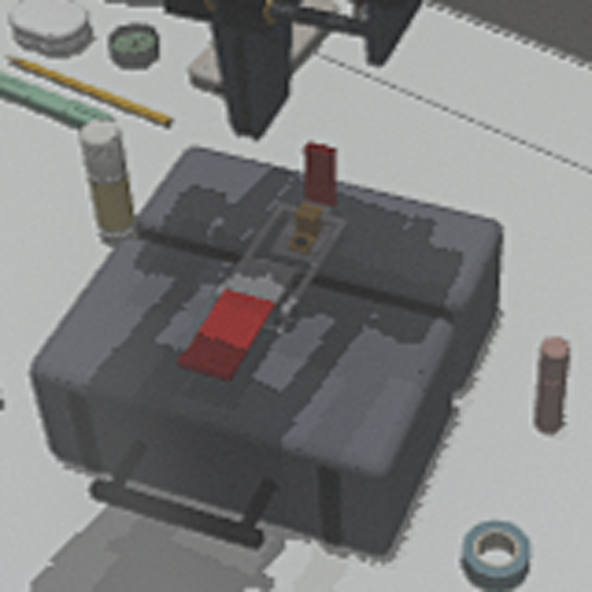

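>>> send_rows:
  commands:
    - [[-0.2,0,0,0,0,0],[-0.2,0,0,0,0,0],[-0.2,0,0,0,0,0],[-0.2,0,0,0,0,0]]

```text
time_s: 22.38
ee_pos: [559.1, 85.0, 227.6]
ee_rot: [-85.9, 89.7, 18.5]
force: [0.4, 1.3, -0.5]
gripper_width: 0.5
```

```bash
python3 look.py t22 top; python3 - <<'E'
from h import *
p,d,W=pts("t22"); Wc=w2c(W)
r=(p[...,0]>1.8*p[...,1])&(p[...,0]>60)&(abs(Wc[...,1])<22)&(Wc[...,0]<-20)&(Wc[...,0]>-95); print(r.sum(), np.percentile(Wc[r],[5,50,95],axis=0).round())
from workcell import env
env.job_done()
E
```

```text
22.425 case TCP [  7.9   1.5 227.7] [-86.93775368  89.72579766  17.45839686] Fcase [-0.2  0.6 -0.2] 0.6306169240539031
11 [[-41.  12. 109.]
 [-34.  14. 110.]
 [-29.  15. 113.]]
the job is handed in; nothing more can be done
```

The latch is closed and the job is handed in at about 22.4 s; the hand-in gave no verdict.

- **Hooking:** I lifted the loop by its tab and lowered the crossbar beyond the keeper hook. I then drew it back under the lip and tugged with the lever still raised. The wrist force rose to about 7–8 N, roughly 5–6 N of it against the hook, and the loop stopped moving. I eased off and let go.
- **Closing the lever:** The first press stopped short. After I backed off, the camera showed the lever still about 0.17 rad up, resting near the over-centre point. I pressed again lightly and it went flat. The highest wrist force, about 11 N, came when it reached its stop.

Last checks, with the gripper clear:

- **Lever:** The red pad read level at about 109 mm along its length, against 109.5 mm expected when flat, and it stayed there after release.
- **Hook and lid:** The hook looked caught in the scene view, and the lid half had moved in by about 8 mm. The loop's final pull on the keeper was not measured.
- **Bystanders:** In the last scene picture, the glue stick, lip balm and tape roll look unmoved. The eraser is mostly outside that crop; it looked in place in earlier wrist views.
- **Disagreement:** The wrist camera placed things 2–4 mm further along the case than my first estimate from the top view. I worked in the wrist camera's frame and by feel.

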